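Free the pawl of a rack jack and lower its load

TASK

The small rack jack on the bench holds a wooden block up on its pawl. Take the screwdriver by its handle, feel its shaft through the slot of the guard plate, under the pawl, and gently flick the pawl over until it lies on its back stop, touching the pawl only with the screwdriver and not ramming the shaft against the jack. Then, without hard pressing or letting it drop, push the block down by hand until its rack bar sits fully on the stop screw, leaving the screwdriver lying on the bench and the other tools undisturbed.

Things in the scene. Friction and masses are not known exactly. Their poses are not given: they have to be found in the camera images.
- jack: Grey rack jack fixed to the bench. Origin on the bench; x away from its open front, y to the pawl's side (left from the front), z up. Base plate x -70..70, y -170..140, 14 mm thick; back plate's face at x = 18 mm, y -30..125, top z = 190. Rack bar y -24..0, teeth to 9, x -9..9, top z = 198 raised. Load platform at -y. Post of the guard plate: y 80..94, x -35..-25, top z = 156.
- pawl (a joint): Angle (rad) of the pawl, a flat steel strut 75 mm long, 10 mm thick, x -9..9 mm, leaning 45 degrees from its pivot up to the rack, its end (4 mm radius) under a tooth, so the load cannot go down. 0 = engaged; grows as the end swings up and over to +y; upright at 0.79; from about 1.0 it falls by its weight to 1.75, on its back stop, and stays. Pushing its underside to +y with 1 to 2 N swings it.
- pawl_pivot (a point): Middle of the pawl's pivot (boss of 9 mm radius), on the jack at x = 0, y = 60, z = 72 mm, with the jack's axes; the hinge axis is along x.
- pawl_tip (a point): Centre of the pawl's rounded end, 75 mm from the pivot; moves with the pawl.
- gap (a point): Middle of the gap between rack teeth (y < 9 mm) and pawl, at x = 0, y = 15, z = 96 mm of the jack. A guard plate (x -25..-20, y -8..94, z +-27 mm about its slot) covers it; the way in is its level slot, y 0..74 mm, 11 mm high. The plate is clamped by hand: slot centre at z = 88 to 104 mm, NOT tracked: find it by feel. Below the gap a ledge, top z = 82. Pawl from x = -9, back plate x = 18.
- carriage (a joint): Travel (m) downwards of rack bar, platform and wooden block together (0.4 kg, varies). 0 = a tooth rests on the engaged pawl; starts at up to 4 mm above that (negative). A friction brake of about 8 N holds it at any height: with the pawl out it does not sink by itself but takes 2 to 6 N to push down, until the rack bar meets the stop screw after 39 to 51 mm.
- load_top (a point): Centre of the flat top of the wooden block (90 x 121 x 71 mm, long side along the jack's y) fixed on the platform; at x = 0, y = -94, z = 179 mm of the jack when joint carriage reads 0. The place to push down.
- rack_foot (a point): Centre of the flat lower end of the rack bar, at x = 0, y = -12, z = 78 mm of the jack when joint carriage reads 0. It comes down on the stop screw in the base, whose head (17 mm wide) is screwed to any height from 27 to 39 mm above the bench and NOT tracked: feel for it.
- screwdriver: Screwdriver 236 mm long lying on the bench: red handle about 32 mm across from y = 18 to 118 mm, steel shaft of 6 mm diameter from there to the tip at y = -118 mm. Origin under the middle of its length; -y points to the tip. 0.09 kg, balanced near y = 60 mm. It rests on its handle, the shaft about level, tip axis about 8 mm above the bench; gripping may tilt it a little.
- driver_tip (a point): Centre of the screwdriver's tip, 118 mm from its origin; about 8 mm above the bench as it lies.
- pliers: Red-handled pliers, 58 x 222 x 16 mm, lying in front of the jack; a bystander. Origin at its underside.
- tape_measure: Yellow tape measure, 37 x 118 x 64 mm, behind the jack; a bystander. Origin at its underside.
- spanner: Steel spanner, 37 x 225 x 11 mm, lying behind the jack; a bystander. Origin at its underside.

How it is judged:
By the outcome, as a careful person would: the job done as asked, in the order asked, and still so for the second after the job is handed in, with the robot touching nothing.
It also fails if it takes over 72 s, if anything falls off the work surface, if the arm or the gripper's body presses on something with over 40 N, if the wrist force passes 120 N, or if a joint passes its speed limit or range.

ROBOT

A 6-joint arm with a two-finger parallel gripper is mounted at the origin on a cart in front of the work surface, level with it; the furniture and walls round the work are solid. World frame = base frame: x ahead of the robot, y to its left, z up, the work surface at z = 0. Lengths are in m, angles in rad, forces in N, time in s.
With the tool pointing down it reaches from about 0.375 to 0.825 m from the base axis. Payload 5.5 kg.
Tool frame: the origin (TCP) lies between the finger pads; the fingertips stand 11 mm ahead of it and the grasp point (between the pads) lies 8 mm behind it; z points along the fingers, y is the line along which they close (so a half turn about z gives the same grasp; the last joint's range is limited). The gripper opens to 85 mm and grips with 20 to 120 N. Pads are 22 mm wide; open, the fingers measure 114 mm over their backs; the gripper's body (76 mm by 85 mm) begins 54 mm behind the grasp point. The pads swing forward as they close: fully open they stand 13 mm farther back than shut.
Start: joints at [-1.286, 0.314, -0.047, 1.21, 0, 1.571], TCP at [0.169, -0.576, 0.207] pointing down, gripper open.
Joint ranges: [-2.67, 2.67], [-0.69, 1.73], [-1.03, 1.25], [-2.08, 2.16], [-1.42, 1.45], [-3.14, 3.14]. Speed limits (rad/s): [2.39, 2.39, 3.01, 3.14, 3.14, 3.14].

INTERFACE

Orientations are given as a unit quaternion [w, x, y, z].
In Python, from cell import state, read_camera, calibration, sign_off gives the robot as it stands. The module is installed in compiled form; this text tells all that it offers.
- The arm moves only by the tool send_rows, never from a script. Its argument "plan" is a list of rows, each an object with "offset": the shift along the tool's x, y, z in m, a list of three; "dr": the turn, a rotation vector about the tool's x, y, z in degrees, a list of three; "jaw": the opening in per cent of the stroke, from 0 (shut) to 100 (fully open). A call has 1 to 5 rows; each row shifts and turns the commanded pose from where the row before left it, along the tool's axes as they then stand; what a row does not reach is not made up. A row lasts 1/10 s, in which the tool goes at most 50 mm and 8.59 degrees, less where a joint would pass 70% of its speed; a pose out of reach is approached as far as the arm can. A call with a gripper value outside its range is refused whole. The fingers move at their own pace and stop on an object; "grip_force" is the grip in N (left out, the last holds). Time passes only in rows, so rows that do not move let the fingers close. It gives the time, the measured TCP pose, the force, the opening and the grip force at its end, in the units of the state.
- state(): the state, without advancing time (a new reading comes with each control period).
- read_camera(name): name is "scene" or "top" or "wrist"; returns the picture (480x640x3 uint8, blue, green, red); there is no depth.
- calibration(name): a dict with "mtx" (3x3 intrinsics, pixels), "position" and "rotation" of the camera in the world; the wrist camera has in their place "mount" (4x4, takes a point from camera to tool coordinates, whose origin is the TCP and whose axes are the flange's). Camera axes: x right, y up, looking along -z (the intrinsics and any distortion apply to the point x, -y, -z); pixel columns grow to the right and rows downward; lengths in m; the calibration is good to about 2 mm. A picture is of the moment at which its call begins: read the wrist's pose just before it. calibration takes no time and is no camera call.
- sign_off(): hands the job in; it is judged then, once.
The state is a dict: "time_s": time; "qpos": joint angles; "qd": joint speeds; "joint_efforts": joint torques, N m; "eef_pos": TCP position; "ee_rot": TCP orientation; "contact_force": force on the tool from outside, world axes, zero at the start; "ft_torque": the same for the moment, N m; "grip_width": opening from 0.0 (shut) to 1.0 (fully open); "grip_force": force on a finger pad.
Only numpy, scipy, OpenCV 4.12 (cv2) and the standard library are available. Lean on these libraries where they do the work, as an engineer would, in place of code of your own. Each camera call takes 0.05 s, during which the arm holds its last target. There are 200 camera calls.

## Working session

There is one attempt and no reset: what is moved stays moved. The work goes in short steps, Python scripts to look and compute and a tool call to move; the robot and the scene stay as the last step left them, time stands still between calls to the robot, and variables do not carry over. Pictures are saved under pics/ and viewed, at most 10 in all, crops included, and the job is handed in when it is done.

Besides the shell and the picture viewer there is one more tool, called after "Request:" by a JSON object that holds its "method" and its "body". send_rows: Moves the arm, as the interface text tells. Its arguments: {"type":"object","properties":{"plan":{"type":"array","items":{"type":"object","properties":{"offset":{"type":"array","items":{"type":"number"}},"dr":{"type":"array","items":{"type":"number"}},"jaw":{"type":"number"}}}},"grip_force":{"type":"number"}},"required":["plan"]}

```bash
mkdir -p pics; python3 - <<'E'
from cell import *
import cv2
s=state();print(s)
for n in("scene","top","wrist"):
    c=calibration(n);print(n,c)
for n in("scene","top"):
    cv2.imwrite(f"pics/{n}0.png",read_camera(n))
E
```

```text
{'time_s': 0.0, 'qpos': array([-1.28565649e+00,  3.13381879e-01, -4.88845515e-02,  1.21023458e+00,
        1.17577315e-05,  1.57076899e+00]), 'qd': array([ 0.00015806, -0.00063073,  0.0007161 ,  0.0007575 , -0.00134251,
       -0.00080688]), 'joint_efforts': array([-1.00277010e+00, -5.13673103e+01,  3.51965797e+01,  1.89824228e-02,
        1.08776032e-04,  9.37035281e-06]), 'eef_pos': array([ 0.1684879 , -0.57477915,  0.20608746]), 'ee_rot': array([-8.44529802e-04,  9.89851811e-01,  1.42100897e-01, -1.15276128e-04]), 'contact_force': array([-0.5341434 , -0.33394474, -0.390109  ]), 'ft_torque': array([-0.02877196, -0.00269873,  0.01279341]), 'grip_force': 0.0, 'grip_width': 0.9969397641397965}
scene {'mtx': array([[546.95723153,   0.        , 316.97089823],
       [  0.        , 546.95723153, 249.06124062],
       [  0.        ,   0.        ,   1.        ]]), 'position': array([-0.04248749,  0.50375336,  1.06326323]), 'rotation': array([-0.46531177, -0.16041566,  0.29616853,  0.81855725])}
top {'mtx': array([[589.38701884,   0.        , 325.20108068],
       [  0.        , 589.38701884, 250.51509378],
       [  0.        ,   0.        ,   1.        ]]), 'position': array([0.4244009 , 0.10510583, 1.2254047 ]), 'rotation': array([-0.70243994, -0.07145388,  0.0467265 ,  0.70660392])}
wrist {'mtx': array([[347.98916746,   0.        , 320.47807632],
       [  0.        , 347.98916746, 237.70344676],
       [  0.        ,   0.        ,   1.        ]]), 'mount': array([[-6.22016218e-04,  9.51111674e-01,  3.08846557e-01,
         7.77145597e-02],
       [ 9.99999770e-01,  5.08546361e-04,  4.47897803e-04,
         8.92030913e-04],
       [ 2.68938036e-04,  3.08846765e-01, -9.51111772e-01,
        -1.68325176e-01],
       [ 0.00000000e+00,  0.00000000e+00,  0.00000000e+00,
         1.00000000e+00]])}
```

View pics/scene0.png

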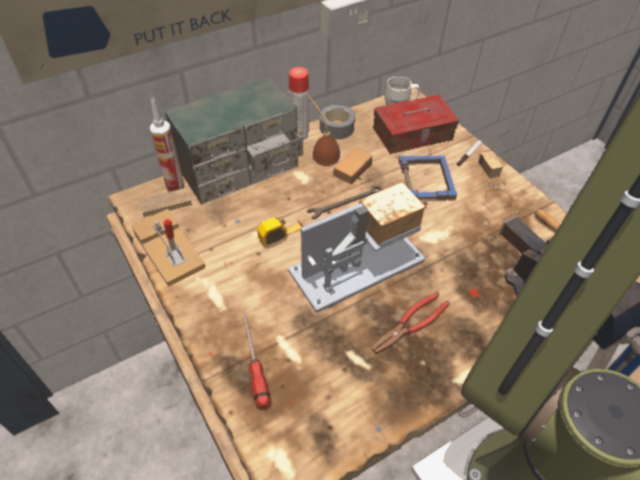

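View pics/top0.png

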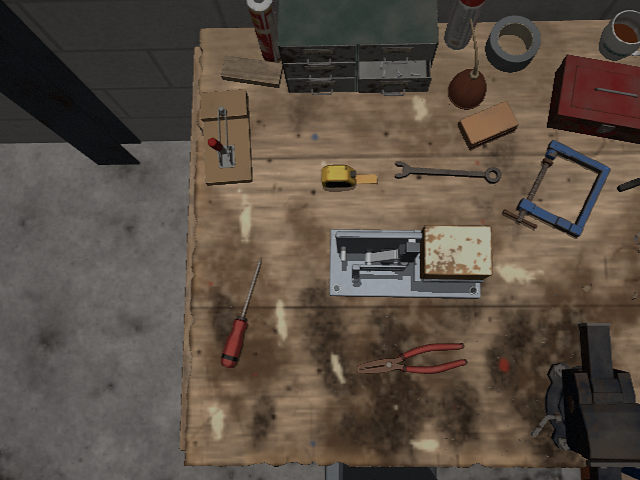

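```bash
cat > h.py <<'E'
import numpy as np, cv2
from scipy.spatial.transform import Rotation as R
from cell import *
def q2r(q): return R.from_quat([q[1],q[2],q[3],q[0]])
def ray(n,u,v):
    c=calibration(n);K=c["mtx"];d=np.array([(u-K[0,2])/K[0,0],-(v-K[1,2])/K[1,1],-1])
    return np.array(c["position"]),q2r(c["rotation"]).apply(d)
def onz(n,u,v,z):
    p,d=ray(n,u,v);return p+d*(z-p[2])/d[2]
def proj(n,P):
    c=calibration(n);K=c["mtx"];p=q2r(c["rotation"]).inv().apply(np.atleast_2d(P)-c["position"])
    return np.c_[K[0,0]*p[:,0]/-p[:,2]+K[0,2],K[1,1]*p[:,1]/p[:,2]+K[1,2]]
E
python3 - <<'E'
from h import *
a=cv2.imread("pics/top0.png")
c=np.hstack([a[215:375,210:270],a[215:375,320:500]])
cv2.imwrite("pics/c1.png",cv2.resize(c,None,fx=3.3,fy=3.3,interpolation=cv2.INTER_CUBIC))
for p,z in[((331,230),.014),((331,296),.014),((481,298),.014),((260,259),.008),((228,366),.016)]: print(p,onz("top",*p,z))
for n in("top","scene"):print(calibration(n).get("dist"))
E
```

```text
(331, 230) [0.67276459 0.13503466 0.014     ]
(331, 296) [0.53418688 0.13567013 0.014     ]
(481, 298) [ 0.52822515 -0.17019763  0.014     ]
(260, 259) [0.61340718 0.28455611 0.008     ]
(228, 366) [0.3932271  0.34513092 0.016     ]
None
None
```

View pics/c1.png

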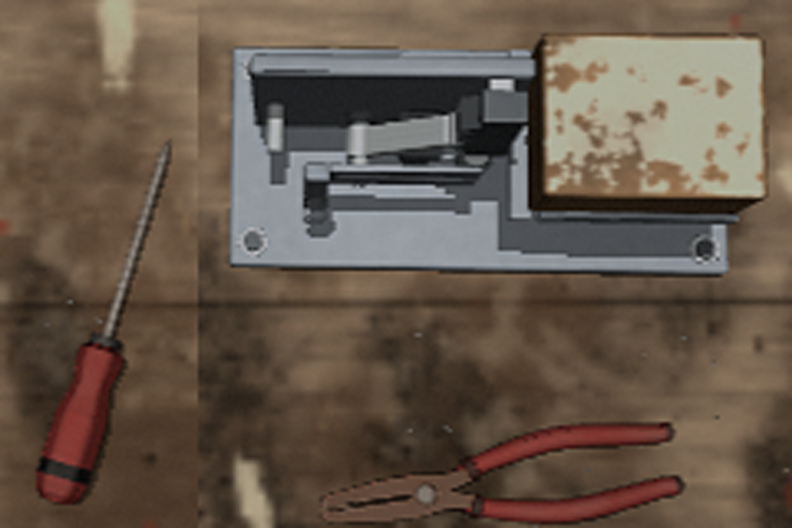

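```bash
cat >> h.py <<'E'
def legs(pts,az,start=None,ori=None):
    "tool-axis offsets (mm) between world waypoints, tool down with x at azimuth az"
    p=np.array(start if start is not None else state()["eef_pos"]);a=np.radians(az)
    Rm=np.array([[np.cos(a),np.sin(a),0],[np.sin(a),-np.cos(a),0],[0,0,-1]]).T if ori is None else ori
    # rows of Rm are tool axes
    M=np.array([[np.cos(a),np.sin(a),0],[np.sin(a),-np.cos(a),0],[0,0,-1]]) if ori is None else ori.T
    for q in pts:
        q=np.array(q);print(q,"tool mm",np.round(M@(q-p)*1000,1));p=q
def st():
    s=state();r=q2r(s["ee_rot"]).as_matrix()
    print("t %.2f"%s["time_s"],"pos",np.round(s["eef_pos"]*1000,1),"az %.2f"%np.degrees(np.arctan2(r[1,0],r[0,0])),"z",np.round(r[:,2],3),"F",np.round(s["contact_force"],1),"T",np.round(s["ft_torque"],2),"w %.3f gf %.1f"%(s["grip_width"],s["grip_force"]),"q",np.round(s["qpos"],2))
    return s
E
python3 - <<'E'
from h import *
for p in[(330.3,229.5),(330,295.3),(480.3,297.7)]:print(onz("top",*p,.014))
tip=onz("top",260.9,258.3,.008);e=onz("top",228.8,367.4,.018);d=e-tip;d[2]=0;L=np.linalg.norm(d);d/=L
print(tip,e,L,np.degrees(np.arctan2(-d[1],-d[0])),tip+d*.178, tip+d*(L-.058))
legs([(.40,-.30,.25)],16.3)
legs([(.45,0,.25),(.45,.33,.18),(.447,.33,.09)],-15.5,start=(.40,-.30,.25))
E
```

```text
[0.67384954 0.13649854 0.014     ]
[0.53564224 0.13772281 0.014     ]
[ 0.52884553 -0.16881122  0.014     ]
[0.61487841 0.28268092 0.008     ] [0.39049492 0.34303661 0.018     ] 0.23235911779542529 -15.055331496945092 [0.44298818 0.32891673 0.008     ] [0.44650409 0.32797101 0.008     ]
[ 0.4  -0.3   0.25] tool mm [ 299.3 -198.8  -43.9]
[0.45 0.   0.25] tool mm [ -32.  -302.5    0. ]
[0.45 0.33 0.18] tool mm [ -88.2 -318.    70. ]
[0.447 0.33  0.09 ] tool mm [-2.9  0.8 90. ]
```

Request:
{"method": "send_rows", "body": {"plan": [{"offset": [0.037, -0.025, -0.0055], "dr": [0, 0, 0], "jaw": 100}, {"offset": [0.037, -0.025, -0.0055], "dr": [0, 0, 0], "jaw": 100}, {"offset": [0.037, -0.025, -0.0055], "dr": [0, 0, 0], "jaw": 100}, {"offset": [0.037, -0.025, -0.0055], "dr": [0, 0, 0], "jaw": 100}, {"offset": [0.037, -0.025, -0.0055], "dr": [0, 0, 0], "jaw": 100}]}}

```text
time_s: 0.6
eef_pos: [0.3117, -0.4024, 0.2342]
ee_rot: [-0.0, 0.99, 0.142, -0.0]
contact_force: [1.6, -0.2, 0.2]
grip_width: 0.998
grip_force: 0.0
```

Request:
{"method": "send_rows", "body": {"plan": [{"offset": [0.038, -0.025, -0.0055], "dr": [0, 0, 0], "jaw": 100}, {"offset": [0.038, -0.025, -0.0055], "dr": [0, 0, 0], "jaw": 100}, {"offset": [0.038, -0.025, -0.0055], "dr": [0, 0, 0], "jaw": 100}, {"offset": [0, 0, 0], "dr": [0, 0, 7.9], "jaw": 100}, {"offset": [0, 0, 0], "dr": [0, 0, 7.9], "jaw": 100}]}}

```text
time_s: 1.1
eef_pos: [0.4004, -0.2985, 0.2507]
ee_rot: [-0.0, 1.0, 0.003, -0.0]
contact_force: [-0.0, -1.2, -0.0]
grip_width: 1.001
grip_force: 0.0
```

Request:
{"method": "send_rows", "body": {"plan": [{"offset": [0, 0, 0], "dr": [0, 0, 7.9], "jaw": 100}, {"offset": [0, 0, 0], "dr": [0, 0, 7.6], "jaw": 100}, {"offset": [0, 0, 0], "dr": [0, 0, 0], "jaw": 100}]}}

```text
time_s: 1.4
eef_pos: [0.3992, -0.2997, 0.2504]
ee_rot: [-0.0, 0.991, -0.13, -0.0]
contact_force: [-1.1, 0.6, -0.6]
grip_width: 0.999
grip_force: 0.0
```

Request:
{"method": "send_rows", "body": {"plan": [{"offset": [-0.0046, -0.043, 0], "dr": [0, 0, 0], "jaw": 100}, {"offset": [-0.0046, -0.043, 0], "dr": [0, 0, 0], "jaw": 100}, {"offset": [-0.0046, -0.043, 0], "dr": [0, 0, 0], "jaw": 100}, {"offset": [-0.0046, -0.043, 0], "dr": [0, 0, 0], "jaw": 100}, {"offset": [-0.0046, -0.043, 0], "dr": [0, 0, 0], "jaw": 100}]}}

```text
time_s: 1.9
eef_pos: [0.429, -0.0986, 0.2507]
ee_rot: [-0.007, 0.993, -0.118, 0.001]
contact_force: [0.6, -0.7, -0.2]
grip_width: 1.0
grip_force: 0.0
```

Request:
{"method": "send_rows", "body": {"plan": [{"offset": [-0.0046, -0.043, 0], "dr": [0, 0, 0], "jaw": 100}, {"offset": [-0.0046, -0.043, 0], "dr": [0, 0, 0], "jaw": 100}, {"offset": [-0.011, -0.04, 0.009], "dr": [0, 0, 0], "jaw": 100}, {"offset": [-0.011, -0.04, 0.009], "dr": [0, 0, 0], "jaw": 100}, {"offset": [-0.011, -0.04, 0.009], "dr": [0, 0, 0], "jaw": 100}]}}

```text
time_s: 2.4
eef_pos: [0.4069, -0.0007, 0.2348]
ee_rot: [-0.058, 0.997, -0.051, 0.002]
contact_force: [0.1, -0.2, 0.2]
grip_width: 1.001
grip_force: 0.0
```

Request:
{"method": "send_rows", "body": {"plan": [{"offset": [-0.011, -0.04, 0.009], "dr": [0, 0, 0], "jaw": 100}, {"offset": [-0.011, -0.04, 0.009], "dr": [0, 0, 0], "jaw": 100}, {"offset": [-0.011, -0.04, 0.009], "dr": [0, 0, 0], "jaw": 100}, {"offset": [-0.011, -0.04, 0.009], "dr": [0, 0, 0], "jaw": 100}, {"offset": [-0.011, -0.038, 0.007], "dr": [0, 0, 0], "jaw": 100}]}}

```text
time_s: 2.9
eef_pos: [0.3581, 0.0873, 0.2245]
ee_rot: [-0.11, 0.994, 0.013, -0.003]
contact_force: [-0.9, -0.2, -0.8]
grip_width: 0.995
grip_force: 0.0
```

Request:
{"method": "send_rows", "body": {"plan": [{"offset": [0, 0, 0], "dr": [0, 0, 0], "jaw": 100}, {"offset": [0, 0, 0], "dr": [0, 0, 0], "jaw": 100}]}}

```text
time_s: 3.1
eef_pos: [0.3592, 0.0861, 0.2249]
ee_rot: [-0.109, 0.994, 0.012, -0.002]
contact_force: [1.4, -0.4, 0.1]
grip_width: 0.999
grip_force: 0.0
```

```bash
python3 - <<'E'
from h import *
st();cv2.imwrite("pics/w1.png",read_camera("wrist"))
E
```

```text
t 3.10 pos [359.2  86.1 224.9] az 1.45 z [-0.007  0.217 -0.976] F [ 1.4 -0.4  0.1] T [-0.27 -0.07 -0.01] w 0.999 gf 0.0 q [ 0.02 -0.14 -0.53  1.19  0.22  3.14]
```

View pics/w1.png

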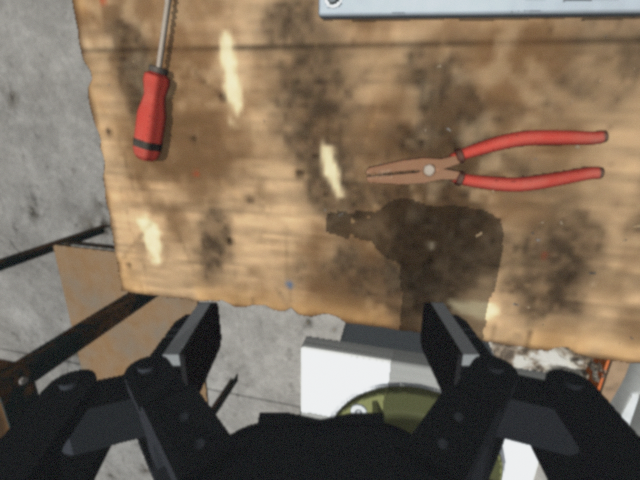

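```bash
cat >> h.py <<'E'
def Rd(az):
    a=np.radians(az);return np.array([[np.cos(a),np.sin(a),0],[np.sin(a),-np.cos(a),0],[0,0,-1]]).T
def turn(az):
    r=q2r(state()["ee_rot"]);print("turn deg",np.round(np.degrees((r.inv()*R.from_matrix(Rd(az))).as_rotvec()),2))
E
python3 - <<'E'
from h import *
turn(1.45);turn(165)
legs([(.445,.328,.2),(.445,.328,.10),(.445,.328,.01)],165)
E
```

```text
turn deg [-12.56   0.09  -0.05]
turn deg [  -2.71  -17.89 -162.69]
[0.445 0.328 0.2  ] tool mm [-19.9 256.   24.9]
[0.445 0.328 0.1  ] tool mm [  0.   0. 100.]
[0.445 0.328 0.01 ] tool mm [ 0.  0. 90.]
```

Request:
{"method": "send_rows", "body": {"plan": [{"offset": [0, 0, 0], "dr": [-6.28, 0, 0], "jaw": 100}, {"offset": [0, 0, 0], "dr": [-6.28, 0, 0], "jaw": 100}, {"offset": [0, 0, 0], "dr": [0, 0, -8.18], "jaw": 100}, {"offset": [0, 0, 0], "dr": [0, 0, -8.18], "jaw": 100}, {"offset": [0, 0, 0], "dr": [0, 0, -8.18], "jaw": 100}]}}

```text
time_s: 3.65
eef_pos: [0.3623, 0.0402, 0.2249]
ee_rot: [-0.02, 0.968, 0.25, 0.002]
contact_force: [-0.6, 0.4, 0.3]
grip_width: 1.0
grip_force: 0.0
```

Request:
{"method": "send_rows", "body": {"plan": [{"offset": [0, 0, 0], "dr": [0, 0, -8.18], "jaw": 100}, {"offset": [0, 0, 0], "dr": [0, 0, -8.18], "jaw": 100}, {"offset": [0, 0, 0], "dr": [0, 0, -8.18], "jaw": 100}, {"offset": [0, 0, 0], "dr": [0, 0, -8.18], "jaw": 100}, {"offset": [0, 0, 0], "dr": [0, 0, -8.18], "jaw": 100}]}}

```text
time_s: 4.15
eef_pos: [0.3622, 0.0401, 0.2249]
ee_rot: [-0.018, 0.82, 0.572, 0.009]
contact_force: [-0.1, -0.0, -0.5]
grip_width: 1.002
grip_force: 0.0
```

Request:
{"method": "send_rows", "body": {"plan": [{"offset": [0, 0, 0], "dr": [0, 0, -8.18], "jaw": 100}, {"offset": [0, 0, 0], "dr": [0, 0, -8.18], "jaw": 100}, {"offset": [0, 0, 0], "dr": [0, 0, -8.18], "jaw": 100}, {"offset": [0, 0, 0], "dr": [0, 0, -8.18], "jaw": 100}, {"offset": [0, 0, 0], "dr": [0, 0, -8.18], "jaw": 100}]}}

```text
time_s: 4.65
eef_pos: [0.3622, 0.0401, 0.2249]
ee_rot: [-0.014, 0.568, 0.823, 0.015]
contact_force: [-0.3, -0.5, -0.0]
grip_width: 1.003
grip_force: 0.0
```

Request:
{"method": "send_rows", "body": {"plan": [{"offset": [0, 0, 0], "dr": [0, 0, -8.18], "jaw": 100}, {"offset": [0, 0, 0], "dr": [0, 0, -8.18], "jaw": 100}, {"offset": [0, 0, 0], "dr": [0, 0, -8.18], "jaw": 100}, {"offset": [0, 0, 0], "dr": [0, 0, -8.18], "jaw": 100}, {"offset": [0, 0, 0], "dr": [0, 0, -8.18], "jaw": 100}]}}

```text
time_s: 5.15
eef_pos: [0.3622, 0.0401, 0.2249]
ee_rot: [-0.008, 0.245, 0.969, 0.019]
contact_force: [0.3, -0.8, -0.7]
grip_width: 1.004
grip_force: 0.0
```

Request:
{"method": "send_rows", "body": {"plan": [{"offset": [0, 0, 0], "dr": [0, 0, -8.18], "jaw": 100}, {"offset": [0, 0, 0], "dr": [0, 0, -8.18], "jaw": 100}, {"offset": [0, 0, 0], "dr": [0, 0, 0], "jaw": 100}]}}

```text
time_s: 5.45
eef_pos: [0.3622, 0.0402, 0.2249]
ee_rot: [-0.005, 0.107, 0.994, 0.02]
contact_force: [0.6, 0.2, -0.1]
grip_width: 0.997
grip_force: 0.0
```

```bash
python3 - <<'E'
from h import *
st();turn(165)
legs([(.445,.328,.2),(.445,.328,.10),(.445,.328,.01)],165)
E
```

```text
t 5.45 pos [362.2  40.2 224.9] az 167.73 z [-0.006  0.041 -0.999] F [ 0.6  0.2 -0.1] T [-0.07 -0.01 -0.05] w 0.997 gf 0.0 q [ 0.07 -0.14 -0.51  1.21  0.04  0.28]
turn deg [ 2.2  -0.87  2.71]
[0.445 0.328 0.2  ] tool mm [ -5.5 299.4  24.9]
[0.445 0.328 0.1  ] tool mm [  0.   0. 100.]
[0.445 0.328 0.01 ] tool mm [ 0.  0. 90.]
```

Request:
{"method": "send_rows", "body": {"plan": [{"offset": [0, 0, 0], "dr": [2.2, -0.87, 2.71], "jaw": 100}, {"offset": [-0.001, 0.042, 0.0035], "dr": [0, 0, 0], "jaw": 100}, {"offset": [-0.001, 0.043, 0.0035], "dr": [0, 0, 0], "jaw": 100}, {"offset": [-0.001, 0.043, 0.0035], "dr": [0, 0, 0], "jaw": 100}, {"offset": [-0.001, 0.043, 0.0035], "dr": [0, 0, 0], "jaw": 100}]}}

```text
time_s: 5.95
eef_pos: [0.4104, 0.2063, 0.2107]
ee_rot: [0.0, 0.133, 0.991, 0.0]
contact_force: [1.7, -1.0, 0.3]
grip_width: 1.0
grip_force: 0.0
```

Request:
{"method": "send_rows", "body": {"plan": [{"offset": [-0.001, 0.043, 0.0035], "dr": [0, 0, 0], "jaw": 100}, {"offset": [-0.001, 0.043, 0.0035], "dr": [0, 0, 0], "jaw": 100}, {"offset": [0, 0.042, 0.0035], "dr": [0, 0, 0], "jaw": 100}, {"offset": [0, 0, 0.045], "dr": [0, 0, 0], "jaw": 100}, {"offset": [0, 0, 0.045], "dr": [0, 0, 0], "jaw": 100}]}}

```text
time_s: 6.45
eef_pos: [0.4466, 0.3302, 0.1099]
ee_rot: [0.001, 0.132, 0.991, 0.001]
contact_force: [-0.1, 0.4, -0.7]
grip_width: 0.998
grip_force: 0.0
```

Request:
{"method": "send_rows", "body": {"plan": [{"offset": [0, 0, 0], "dr": [0, 0, 0], "jaw": 100}, {"offset": [0, 0, 0], "dr": [0, 0, 0], "jaw": 100}]}}

```text
time_s: 6.65
eef_pos: [0.4443, 0.3272, 0.1103]
ee_rot: [-0.001, 0.131, 0.991, -0.001]
contact_force: [1.4, 0.1, 1.6]
grip_width: 0.998
grip_force: 0.0
```

```bash
python3 - <<'E'
from h import *
st();turn(165);cv2.imwrite("pics/w2.png",read_camera("wrist"))
E
```

```text
t 6.65 pos [444.3 327.2 110.3] az 164.89 z [-0.002 -0.001 -1.   ] F [1.4 0.1 1.6] T [ 0.06 -0.03 -0.04] w 0.998 gf 0.0 q [ 0.63  0.28 -0.31  0.97  0.    0.9 ]
turn deg [-0.1  -0.1  -0.11]
```

View pics/w2.png

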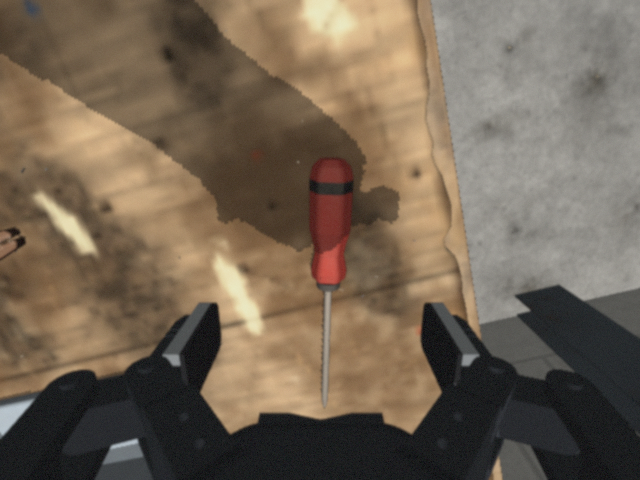

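```bash
cat >> h.py <<'E'
def wray(u,v,s):
    c=calibration("wrist");K=c["mtx"];d=np.array([(u-K[0,2])/K[0,0],-(v-K[1,2])/K[1,1],-1])
    T=c["mount"];r=q2r(s["ee_rot"]).as_matrix();return s["eef_pos"]+r@T[:3,3],r@T[:3,:3]@d
def wonz(u,v,z,s):
    p,d=wray(u,v,s);return p+d*(z-p[2])/d[2]
E
python3 - <<'E'
from h import *
s=state()
b=wonz(331,158,.018,s);f=wonz(328,287,.014,s);t=wonz(324,405,.008,s)
print(b,f,t,np.linalg.norm(b-t),np.linalg.norm(f-t));d=b-t
print(np.degrees(np.arctan2(d[1],d[0])));g=t+d/np.linalg.norm(d)*.178;print(g)
legs([(g[0],g[1],.010)],165)
E
```

```text
[0.39260823 0.34896846 0.018     ] [0.49518678 0.31976456 0.014     ] [0.61924075 0.28321436 0.008     ] 0.23619039077001425 0.12946545137219612
163.82068951003822
[0.44844384 0.33276857 0.01553629]
[0.44844384 0.33276857 0.01      ] tool mm [ -1.5   5.3 101.9]
```

Request:
{"method": "send_rows", "body": {"plan": [{"offset": [-0.0015, 0.005, 0.03], "dr": [0, 0, 1.0], "jaw": 100}, {"offset": [0, 0, 0.035], "dr": [0, 0, 0], "jaw": 100}, {"offset": [0, 0, 0.025], "dr": [0, 0, 0], "jaw": 70}, {"offset": [0, 0, 0.01], "dr": [0, 0, 0], "jaw": 60}, {"offset": [0, 0, 0], "dr": [0, 0, 0], "jaw": 60}]}}

```text
time_s: 7.2
eef_pos: [0.4481, 0.3325, 0.0111]
ee_rot: [0.0, 0.139, 0.99, 0.0]
contact_force: [0.3, -0.1, 0.0]
grip_width: 0.598
grip_force: 0.0
```

Request:
{"method": "send_rows", "body": {"grip_force": 45, "plan": [{"offset": [0, 0, 0], "dr": [0, 0, 0], "jaw": 20}, {"offset": [0, 0, 0], "dr": [0, 0, 0], "jaw": 10}, {"offset": [0, 0, 0], "dr": [0, 0, 0], "jaw": 0}, {"offset": [0, 0, 0], "dr": [0, 0, 0], "jaw": 0}, {"offset": [0, 0, 0], "dr": [0, 0, 0], "jaw": 0}]}}

```text
time_s: 7.7
eef_pos: [0.4476, 0.3325, 0.0107]
ee_rot: [0.0, 0.139, 0.99, 0.0]
contact_force: [0.5, -1.0, -0.2]
grip_width: 0.0
grip_force: 0.0
```

```bash
python3 - <<'E'
from h import *
st()
E
```

```text
t 7.70 pos [447.6 332.5  10.7] az 164.02 z [ 0.  0. -1.] F [ 0.5 -1.  -0.2] T [-0.01 -0.   -0.  ] w 0.000 gf 0.0 q [ 0.64  0.39 -0.42  0.76  0.    0.92]
```

```bash
python3 - <<'E'
from h import *
a=read_camera("wrist");b=read_camera("top")
cv2.imwrite("pics/w3.png",np.hstack([cv2.resize(a,(400,300)),cv2.resize(b[200:400,190:390],(400,300))]))
E
```

```text
(no output)
```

View pics/w3.png

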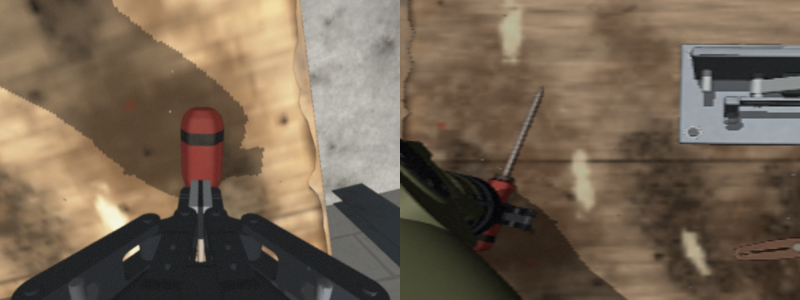

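```bash
python3 - <<'E'
from h import *
s=st()
def wp(P):
    c=calibration("wrist");T=c["mount"];r=q2r(s["ee_rot"]).as_matrix()
    q=T[:3,:3].T@(r.T@(np.array(P)-s["eef_pos"])-T[:3,3]);K=c["mtx"]
    return np.round([K[0,0]*q[0]/-q[2]+K[0,2],K[1,1]*q[1]/q[2]+K[1,2]],1)
for n,P in dict(butt=(.3926,.349,.018),buttTop=(.400,.347,.032),tipf=s["eef_pos"]-[0,0,.011],tcp=s["eef_pos"],grasp=s["eef_pos"]+[0,0,.008]).items():print(n,wp(P))
# red mask widths along the column in wrist pic
a=read_camera("wrist");h=cv2.cvtColor(a,cv2.COLOR_BGR2HSV)
m=((h[...,0]<8)|(h[...,0]>172))&(h[...,1]>150)&(h[...,2]>60)
for v in range(160,340,8):
    x=np.where(m[v,240:400])[0]+240;print(v,(x.min(),x.max(),len(x)) if len(x) else None)
E
```

```text
t 7.80 pos [447.4 332.3  10.4] az 164.02 z [-0.  0. -1.] F [-0.1 -0.3  0.6] T [-0.01 -0.01 -0.01] w 0.000 gf 0.0 q [ 0.64  0.39 -0.42  0.76  0.    0.92]
butt [325.8 176.2]
buttTop [326.4 198.8]
tipf [323.2 274.4]
tcp [323.3 282.9]
grasp [323.4 289.6]
160 None
168 None
176 (np.int64(303), np.int64(344), 37)
184 (np.int64(294), np.int64(351), 50)
192 (np.int64(293), np.int64(354), 26)
200 (np.int64(291), np.int64(357), 31)
208 (np.int64(294), np.int64(353), 39)
216 None
224 None
232 (np.int64(291), np.int64(355), 18)
240 (np.int64(292), np.int64(356), 55)
248 (np.int64(292), np.int64(355), 61)
256 (np.int64(292), np.int64(354), 57)
264 (np.int64(292), np.int64(353), 59)
272 (np.int64(292), np.int64(354), 63)
280 (np.int64(292), np.int64(354), 61)
288 (np.int64(295), np.int64(350), 22)
296 (np.int64(298), np.int64(348), 16)
304 None
312 None
320 None
328 None
336 None
```

```bash
python3 - <<'E'
from h import *
a=read_camera("wrist");b=read_camera("scene")
st()
cv2.imwrite("pics/w4.png",np.hstack([cv2.resize(a[150:350,220:420],(400,400),interpolation=cv2.INTER_CUBIC),cv2.resize(b[290:430,190:330],(400,400),interpolation=cv2.INTER_CUBIC)]))
E
```

```text
t 7.95 pos [447.3 332.2  10.2] az 164.02 z [-0. -0. -1.] F [ 0.2 -0.3 -0.8] T [ 0.03 -0.01  0.04] w -0.002 gf 0.0 q [ 0.64  0.39 -0.42  0.76  0.    0.92]
```

View pics/w4.png

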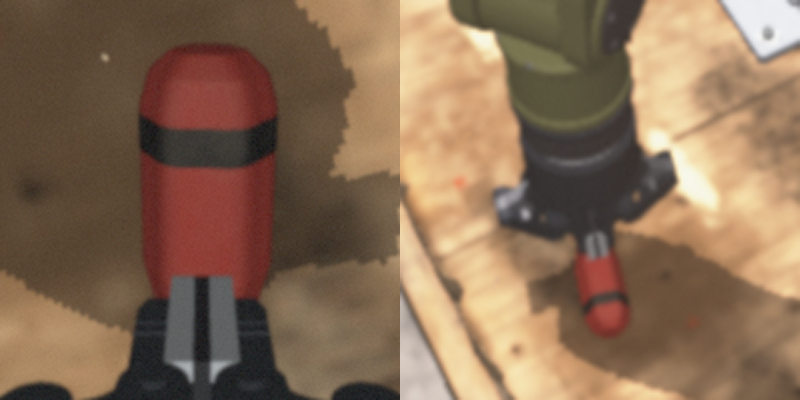

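```bash
python3 - <<'E'
from h import *
import pickle
a=cv2.imread("pics/w2.png");b=read_camera("wrist");cv2.imwrite("pics/w5.png",b)
s2=state()
s1=dict(eef_pos=np.array([.4443,.3272,.1103]),ee_rot=np.array([-.001,.131,.991,-.001]))
for im,s in((a,s1),(b,s2)):
    h=cv2.cvtColor(im,cv2.COLOR_BGR2HSV)
    m=((h[...,0]<10)|(h[...,0]>170))&(h[...,1]>130)&(h[...,2]>40);m[:,:260]=0;m[:,400:]=0
    n,l,stt,c=cv2.connectedComponentsWithStats(m.astype(np.uint8));
    for i in range(1,n):
        if stt[i,4]>150:print(stt[i])
P1=onz("scene",259,380.3,.0);print("scene pads end ray: ",P1,onz("scene",259,380.3,.04))
for z in(-.011,0,.02,.03):print(z,proj("scene",state()["eef_pos"]+[0,0,z]))
E
```

```text
[310 157  44  26 906]
[ 309  191   44   94 3304]
[ 290  172   69   43 2436]
[ 290  226   68   74 3862]
scene pads end ray:  [0.45423394 0.33069782 0.        ] [0.43554727 0.33720817 0.04      ]
-0.011 [[259.89554178 383.45644481]]
0 [[259.53693235 381.10256933]]
0.02 [[258.87096164 376.73120597]]
0.03 [[258.53103213 374.49994358]]
```

Request:
{"method": "send_rows", "body": {"plan": [{"offset": [0, 0, 0], "dr": [0, 0, 0], "jaw": 20}, {"offset": [0, 0, 0], "dr": [0, 0, 0], "jaw": 40}, {"offset": [0, 0, 0], "dr": [0, 0, 0], "jaw": 60}, {"offset": [0, 0, 0], "dr": [0, 0, 0], "jaw": 65}]}}

```text
time_s: 8.4
eef_pos: [0.4474, 0.3323, 0.0102]
ee_rot: [-0.0, 0.139, 0.99, 0.0]
contact_force: [0.6, 0.6, -0.6]
grip_width: 0.648
grip_force: 0.0
```

Request:
{"method": "send_rows", "body": {"grip_force": 45, "plan": [{"offset": [0, 0, 0], "dr": [0, 0, 0], "jaw": 50}, {"offset": [0, 0, 0], "dr": [0, 0, 0], "jaw": 42}, {"offset": [0, 0, 0], "dr": [0, 0, 0], "jaw": 36}, {"offset": [0, 0, 0], "dr": [0, 0, 0], "jaw": 32}, {"offset": [0, 0, 0], "dr": [0, 0, 0], "jaw": 30}]}}

```text
time_s: 8.9
eef_pos: [0.4474, 0.3323, 0.0102]
ee_rot: [-0.0, 0.139, 0.99, 0.0]
contact_force: [0.1, 0.3, 0.4]
grip_width: 0.299
grip_force: 0.0
```

```bash
python3 - <<'E'
from h import *
st()
cv2.imwrite("pics/w6.png",read_camera("wrist"))
E
```

```text
t 8.90 pos [447.4 332.3  10.2] az 164.02 z [-0.  0. -1.] F [0.1 0.3 0.4] T [ 0.   -0.01  0.03] w 0.299 gf 0.0 q [ 0.64  0.39 -0.42  0.76  0.    0.92]
```

View pics/w6.png

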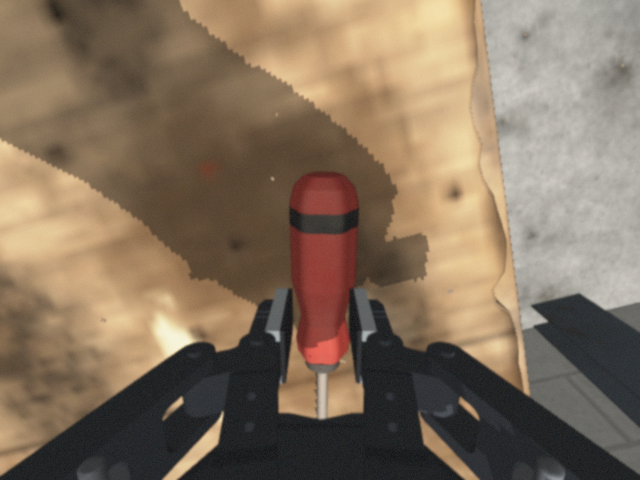

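Request:
{"method": "send_rows", "body": {"plan": [{"offset": [0, 0, 0], "dr": [0, 0, 0], "jaw": 55}, {"offset": [0, 0, 0], "dr": [0, 0, 0], "jaw": 65}, {"offset": [0, 0, 0.003], "dr": [0, 0, 0], "jaw": 65}, {"offset": [0, 0, 0.003], "dr": [0, 0, 0], "jaw": 65}]}}

```text
time_s: 9.35
eef_pos: [0.4474, 0.3323, 0.0041]
ee_rot: [-0.0, 0.139, 0.99, 0.0]
contact_force: [-0.5, -0.7, 0.4]
grip_width: 0.649
grip_force: 0.0
```

Request:
{"method": "send_rows", "body": {"plan": [{"offset": [0, 0, 0.002], "dr": [0, 0, 0], "jaw": 65}, {"offset": [0, 0, 0.002], "dr": [0, 0, 0], "jaw": 65}]}}

```text
time_s: 9.55
eef_pos: [0.4472, 0.3322, -0.0001]
ee_rot: [-0.0, 0.139, 0.99, -0.0]
contact_force: [0.5, -0.9, 0.6]
grip_width: 0.653
grip_force: 0.0
```

Request:
{"method": "send_rows", "body": {"plan": [{"offset": [0, 0, 0.003], "dr": [0, 0, 0], "jaw": 65}, {"offset": [0, 0, 0.003], "dr": [0, 0, 0], "jaw": 65}, {"offset": [0, 0, 0.003], "dr": [0, 0, 0], "jaw": 65}]}}

```text
time_s: 9.85
eef_pos: [0.4473, 0.3323, -0.0091]
ee_rot: [-0.0, 0.139, 0.99, -0.0]
contact_force: [-0.6, -0.1, 0.2]
grip_width: 0.652
grip_force: 0.0
```

Request:
{"method": "send_rows", "body": {"plan": [{"offset": [0, 0, 0.003], "dr": [0, 0, 0], "jaw": 65}, {"offset": [0, 0, 0.003], "dr": [0, 0, 0], "jaw": 65}, {"offset": [0, 0, 0.003], "dr": [0, 0, 0], "jaw": 65}]}}

```text
time_s: 10.15
eef_pos: [0.4474, 0.3323, -0.018]
ee_rot: [-0.0, 0.139, 0.99, 0.0]
contact_force: [0.7, 0.0, 0.7]
grip_width: 0.649
grip_force: 0.0
```

Request:
{"method": "send_rows", "body": {"plan": [{"offset": [0, 0, 0.002], "dr": [0, 0, 0], "jaw": 65}, {"offset": [0, 0, 0.002], "dr": [0, 0, 0], "jaw": 65}]}}

```text
time_s: 10.35
eef_pos: [0.4473, 0.3323, -0.0219]
ee_rot: [-0.0, 0.139, 0.99, 0.0]
contact_force: [-0.3, 0.2, -0.1]
grip_width: 0.654
grip_force: 0.0
```

Request:
{"method": "send_rows", "body": {"plan": [{"offset": [0, 0, 0.002], "dr": [0, 0, 0], "jaw": 65}]}}

```text
time_s: 10.45
eef_pos: [0.4474, 0.3323, -0.0239]
ee_rot: [-0.0, 0.139, 0.99, 0.0]
contact_force: [-0.5, 0.6, 0.0]
grip_width: 0.648
grip_force: 0.0
```

Request:
{"method": "send_rows", "body": {"grip_force": 45, "plan": [{"offset": [0, 0, 0], "dr": [0, 0, 0], "jaw": 50}, {"offset": [0, 0, 0], "dr": [0, 0, 0], "jaw": 40}, {"offset": [0, 0, 0], "dr": [0, 0, 0], "jaw": 20}, {"offset": [0, 0, 0], "dr": [0, 0, 0], "jaw": 0}, {"offset": [0, 0, 0], "dr": [0, 0, 0], "jaw": 0}]}}

```text
time_s: 10.95
eef_pos: [0.4475, 0.3325, -0.0234]
ee_rot: [-0.0, 0.139, 0.99, 0.0]
contact_force: [-0.4, -0.5, 4.0]
grip_width: 0.354
grip_force: 44.7
```

```bash
python3 - <<'E'
from h import *
st()
E
```

```text
t 10.95 pos [447.5 332.5 -23.4] az 164.03 z [-0.  0. -1.] F [-0.4 -0.5  4. ] T [-0.01  0.23 -0.03] w 0.354 gf 44.7 q [ 0.64  0.43 -0.45  0.69  0.    0.92]
```

Request:
{"method": "send_rows", "body": {"grip_force": 90, "plan": [{"offset": [0, 0, 0], "dr": [0, 0, 0], "jaw": 0}, {"offset": [0, 0, -0.01], "dr": [0, 0, 0], "jaw": 0}, {"offset": [0, 0, -0.03], "dr": [0, 0, 0], "jaw": 0}, {"offset": [0, 0, -0.04], "dr": [0, 0, 0], "jaw": 0}, {"offset": [0, 0, -0.04], "dr": [0, 0, 0], "jaw": 0}]}}

```text
time_s: 11.45
eef_pos: [0.4468, 0.3317, 0.0974]
ee_rot: [-0.001, 0.139, 0.99, -0.001]
contact_force: [0.7, 1.3, -0.7]
grip_width: 0.34
grip_force: 89.2
```

Request:
{"method": "send_rows", "body": {"plan": [{"offset": [0, 0, -0.04], "dr": [0, 0, -7.35], "jaw": 0}, {"offset": [0, 0, -0.034], "dr": [0, 0, -7.35], "jaw": 0}, {"offset": [0, 0, 0], "dr": [0, 0, 0], "jaw": 0}]}}

```text
time_s: 11.75
eef_pos: [0.4502, 0.3342, 0.176]
ee_rot: [0.003, 0.01, 1.0, 0.003]
contact_force: [1.0, 0.8, -1.5]
grip_width: 0.337
grip_force: 89.2
```

```bash
python3 - <<'E'
from h import *
st();turn(178.73)
legs([(.4105,.0472,.17),(.4105,.0472,.125)],178.73)
E
```

```text
t 11.75 pos [450.2 334.2 176. ] az 178.84 z [ 0.007  0.005 -1.   ] F [ 1.   0.8 -1.5] T [ 0.04 -0.02 -0.01] w 0.337 gf 89.2 q [ 0.64  0.25 -0.21  1.11  0.    0.66]
turn deg [0.31 0.39 0.11]
[0.4105 0.0472 0.17  ] tool mm [  33.4 -287.8    6. ]
[0.4105 0.0472 0.125 ] tool mm [ 0.  0. 45.]
```

Request:
{"method": "send_rows", "body": {"plan": [{"offset": [0.004, -0.036, 0.0005], "dr": [0, 0, 0], "jaw": 0}, {"offset": [0.004, -0.036, 0.0005], "dr": [0, 0, 0], "jaw": 0}, {"offset": [0.004, -0.036, 0.0005], "dr": [0, 0, 0], "jaw": 0}, {"offset": [0.004, -0.036, 0.0005], "dr": [0, 0, 0], "jaw": 0}, {"offset": [0.004, -0.036, 0.0005], "dr": [0, 0, 0], "jaw": 0}]}}

```text
time_s: 12.25
eef_pos: [0.4224, 0.1511, 0.1669]
ee_rot: [-0.001, 0.012, 1.0, -0.0]
contact_force: [0.4, -0.1, -1.0]
grip_width: 0.337
grip_force: 89.3
```

Request:
{"method": "send_rows", "body": {"plan": [{"offset": [0.004, -0.036, 0.0005], "dr": [0, 0, 0], "jaw": 0}, {"offset": [0.004, -0.036, 0.0005], "dr": [0, 0, 0], "jaw": 0}, {"offset": [0.004, -0.036, 0.0005], "dr": [0, 0, 0], "jaw": 0}, {"offset": [0, 0, 0], "dr": [0, 0, 0], "jaw": 0}, {"offset": [0, 0, 0], "dr": [0, 0, 0], "jaw": 0}]}}

```text
time_s: 12.75
eef_pos: [0.4085, 0.0445, 0.1658]
ee_rot: [-0.001, 0.013, 1.0, 0.0]
contact_force: [1.3, 0.9, -0.4]
grip_width: 0.335
grip_force: 89.4
```

```bash
python3 - <<'E'
from h import *
s=st();turn(178.73)
a=read_camera("top");b=read_camera("scene")
cv2.imwrite("pics/t7.png",a);cv2.imwrite("pics/s7.png",b)
cv2.imwrite("pics/c7.png",np.hstack([cv2.resize(a[210:330,325:425],(400,480),interpolation=cv2.INTER_CUBIC),cv2.resize(b[200:320,280:380],(400,480),interpolation=cv2.INTER_CUBIC)]))
t=s["eef_pos"]+q2r(s["ee_rot"]).apply([-.177,0,-.0315]);print(t,proj("top",t),proj("scene",t))
E
```

```text
t 12.75 pos [408.5  44.5 165.8] az 178.56 z [-0.001  0.    -1.   ] F [ 1.3  0.9 -0.4] T [ 0.   -0.04  0.01] w 0.335 gf 89.4 q [ 0.11 -0.02 -0.53  1.06  0.    0.13]
turn deg [ 0.02 -0.06 -0.17]
[0.58552    0.04006638 0.19711401] [[382.47397581 257.15265909]] [[346.25475961 225.07765133]]
```

View pics/c7.png

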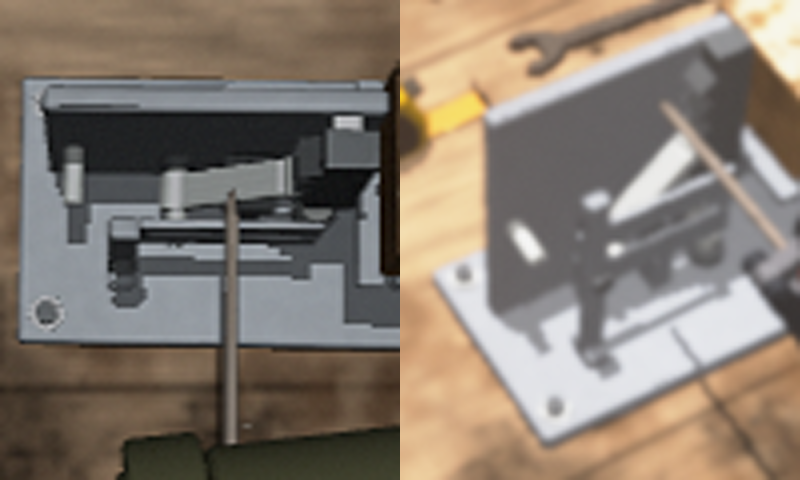

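Request:
{"method": "send_rows", "body": {"plan": [{"offset": [-0.003, 0, 0.025], "dr": [0, 0, -0.17], "jaw": 0}, {"offset": [0, 0, 0.02], "dr": [0, 0, 0], "jaw": 0}, {"offset": [0, 0, 0.012], "dr": [0, 0, 0], "jaw": 0}, {"offset": [0, 0, 0.002], "dr": [0, 0, 0], "jaw": 0}, {"offset": [0, 0, 0], "dr": [0, 0, 0], "jaw": 0}]}}

```text
time_s: 13.35
eef_pos: [0.4119, 0.0455, 0.1072]
ee_rot: [-0.0, 0.009, 1.0, 0.0]
contact_force: [0.2, 0.4, -0.3]
grip_width: 0.341
grip_force: 89.4
```

```bash
python3 - <<'E'
from h import *
s=st()
O=np.array([.6015,-.002,0]);a=np.radians(-1.27);J=np.array([[np.cos(a),-np.sin(a),0],[np.sin(a),np.cos(a),0],[0,0,1]])
for p in[(-.009,.060,.081),(.009,.060,.081),(0,.007,.129),(-.03,.087,.156)]:print(p,proj("top",O+J@np.array(p)),proj("scene",O+J@np.array(p)))
E
```

```text
t 13.35 pos [411.9  45.5 107.2] az 178.95 z [-0.001  0.    -1.   ] F [ 0.2  0.4 -0.3] T [ 0.05 -0.03 -0.  ] w 0.341 gf 89.4 q [ 0.11  0.04 -0.62  0.91  0.    0.13]
(-0.009, 0.06, 0.081) [[369.53454245 262.24611162]] [[334.87402118 259.62899092]]
(0.009, 0.06, 0.081) [[369.59625917 253.17768696]] [[330.85978502 254.2755485 ]]
(0, 0.007, 0.129) [[398.84694556 254.14055606]] [[353.74371552 234.77127893]]
(-0.03, 0.087, 0.156) [[356.25524682 267.38068859]] [[330.45542872 249.51237351]]
```

Request:
{"method": "send_rows", "body": {"plan": [{"offset": [0, 0, 0.001], "dr": [0, 0, 0], "jaw": 0}, {"offset": [0, 0, 0.001], "dr": [0, 0, 0], "jaw": 0}, {"offset": [0, 0, 0.001], "dr": [0, 0, 0], "jaw": 0}]}}

```text
time_s: 13.65
eef_pos: [0.4125, 0.045, 0.1048]
ee_rot: [0.0, 0.01, 1.0, 0.0]
contact_force: [0.3, 0.2, -0.8]
grip_width: 0.338
grip_force: 89.4
```

```bash
python3 -c "from h import *;st()"
```

```text
t 13.65 pos [412.5  45.  104.8] az 178.89 z [ 0.001  0.    -1.   ] F [ 0.3  0.2 -0.8] T [-0.   -0.02 -0.01] w 0.338 gf 89.4 q [ 0.11  0.04 -0.62  0.91  0.    0.13]
```

Request:
{"method": "send_rows", "body": {"plan": [{"offset": [0, 0, 0.001], "dr": [0, 0, 0], "jaw": 0}, {"offset": [0, 0, 0.001], "dr": [0, 0, 0], "jaw": 0}]}}

```text
time_s: 13.85
eef_pos: [0.4121, 0.0449, 0.1023]
ee_rot: [0.0, 0.01, 1.0, 0.0]
contact_force: [0.0, -0.4, -1.0]
grip_width: 0.341
grip_force: 89.4
```

```bash
python3 -c "from h import *;st()"
```

```text
t 13.85 pos [412.1  44.9 102.3] az 178.89 z [ 0.  0. -1.] F [ 0.  -0.4 -1. ] T [-0. -0.  0.] w 0.341 gf 89.4 q [ 0.11  0.04 -0.63  0.9   0.    0.13]
```

Request:
{"method": "send_rows", "body": {"plan": [{"offset": [0, 0, 0.001], "dr": [0, 0, 0], "jaw": 0}, {"offset": [0, 0, 0.001], "dr": [0, 0, 0], "jaw": 0}]}}

```text
time_s: 14.05
eef_pos: [0.412, 0.0449, 0.1001]
ee_rot: [-0.0, 0.01, 1.0, 0.0]
contact_force: [0.5, -0.1, -0.4]
grip_width: 0.337
grip_force: 89.4
```

```bash
python3 -c "from h import *;st()"
```

```text
t 14.05 pos [412.   44.9 100.1] az 178.89 z [-0.  0. -1.] F [ 0.5 -0.1 -0.4] T [-0.03 -0.01 -0.01] w 0.337 gf 89.4 q [ 0.11  0.04 -0.63  0.9   0.    0.13]
```

Request:
{"method": "send_rows", "body": {"plan": [{"offset": [0, 0, 0.001], "dr": [0, 0, 0], "jaw": 0}, {"offset": [0, 0, 0.001], "dr": [0, 0, 0], "jaw": 0}, {"offset": [0, 0, 0.001], "dr": [0, 0, 0], "jaw": 0}]}}

```text
time_s: 14.35
eef_pos: [0.412, 0.045, 0.0971]
ee_rot: [-0.0, 0.01, 1.0, 0.0]
contact_force: [0.9, -0.4, -1.0]
grip_width: 0.337
grip_force: 89.4
```

```bash
python3 -c "from h import *;st()"
```

```text
t 14.35 pos [412.   45.   97.1] az 178.90 z [-0.  0. -1.] F [ 0.9 -0.4 -1. ] T [ 0.01 -0.01  0.  ] w 0.337 gf 89.4 q [ 0.11  0.05 -0.63  0.89  0.    0.13]
```

Request:
{"method": "send_rows", "body": {"plan": [{"offset": [0, 0, 0.001], "dr": [0, 0, 0], "jaw": 0}, {"offset": [0, 0, 0.001], "dr": [0, 0, 0], "jaw": 0}, {"offset": [0, 0, 0.001], "dr": [0, 0, 0], "jaw": 0}]}}

```text
time_s: 14.65
eef_pos: [0.412, 0.045, 0.0941]
ee_rot: [-0.0, 0.01, 1.0, 0.0]
contact_force: [0.2, 1.1, -0.4]
grip_width: 0.337
grip_force: 89.4
```

```bash
python3 -c "from h import *;st()"
```

```text
t 14.65 pos [412.   45.   94.1] az 178.90 z [-0.  0. -1.] F [ 0.2  1.1 -0.4] T [-0.01  0.02  0.07] w 0.337 gf 89.4 q [ 0.11  0.05 -0.64  0.88  0.    0.13]
```

Request:
{"method": "send_rows", "body": {"plan": [{"offset": [0, 0, 0.001], "dr": [0, 0, 0], "jaw": 0}, {"offset": [0, 0, 0.001], "dr": [0, 0, 0], "jaw": 0}]}}

```text
time_s: 14.85
eef_pos: [0.412, 0.045, 0.0922]
ee_rot: [-0.0, 0.01, 1.0, 0.0]
contact_force: [0.4, 0.6, -0.7]
grip_width: 0.339
grip_force: 89.4
```

```bash
python3 -c "from h import *;st()"
```

```text
t 14.85 pos [412.   45.   92.2] az 178.90 z [-0.  0. -1.] F [ 0.4  0.6 -0.7] T [-0.01 -0.05  0.02] w 0.339 gf 89.4 q [ 0.11  0.05 -0.64  0.88  0.    0.13]
```

Request:
{"method": "send_rows", "body": {"plan": [{"offset": [0, 0, 0.001], "dr": [0, 0, 0], "jaw": 0}, {"offset": [0, 0, 0.001], "dr": [0, 0, 0], "jaw": 0}]}}

```text
time_s: 15.05
eef_pos: [0.412, 0.045, 0.0902]
ee_rot: [-0.0, 0.01, 1.0, 0.0]
contact_force: [0.5, -0.6, -1.2]
grip_width: 0.335
grip_force: 89.4
```

```bash
python3 -c "from h import *;st()"
```

```text
t 15.05 pos [412.   45.   90.2] az 178.89 z [-0.  0. -1.] F [ 0.5 -0.6 -1.2] T [-0.03 -0.02  0.02] w 0.335 gf 89.4 q [ 0.11  0.05 -0.64  0.87  0.    0.13]
```

Request:
{"method": "send_rows", "body": {"plan": [{"offset": [0, 0, 0.001], "dr": [0, 0, 0], "jaw": 0}, {"offset": [0, 0, 0.001], "dr": [0, 0, 0], "jaw": 0}]}}

```text
time_s: 15.25
eef_pos: [0.412, 0.045, 0.0882]
ee_rot: [-0.0, 0.01, 1.0, 0.0]
contact_force: [-0.5, -0.8, 0.7]
grip_width: 0.337
grip_force: 89.5
```

```bash
python3 -c "from h import *;st()"
```

```text
t 15.25 pos [412.   45.   88.2] az 178.90 z [-0.  0. -1.] F [-0.5 -0.8  0.7] T [-0.04 -0.01 -0.03] w 0.337 gf 89.5 q [ 0.11  0.06 -0.65  0.87  0.    0.13]
```

Request:
{"method": "send_rows", "body": {"plan": [{"offset": [0, 0, 0.001], "dr": [0, 0, 0], "jaw": 0}, {"offset": [0, 0, 0.001], "dr": [0, 0, 0], "jaw": 0}]}}

```text
time_s: 15.45
eef_pos: [0.412, 0.045, 0.0862]
ee_rot: [-0.0, 0.01, 1.0, 0.0]
contact_force: [-1.9, 0.6, 1.1]
grip_width: 0.339
grip_force: 89.5
```

```bash
python3 -c "from h import *;st()"
```

```text
t 15.45 pos [412.   45.   86.2] az 178.90 z [-0.  0. -1.] F [-1.9  0.6  1.1] T [ 0.01 -0.07 -0.  ] w 0.339 gf 89.5 q [ 0.11  0.06 -0.65  0.86  0.    0.13]
```

Request:
{"method": "send_rows", "body": {"plan": [{"offset": [0, 0, 0.001], "dr": [0, 0, 0], "jaw": 0}, {"offset": [0, 0, 0], "dr": [0, 0, 0], "jaw": 0}]}}

```text
time_s: 15.65
eef_pos: [0.412, 0.045, 0.0852]
ee_rot: [-0.0, 0.01, 1.0, 0.0]
contact_force: [-1.6, 0.5, 1.5]
grip_width: 0.336
grip_force: 89.5
```

```bash
python3 -c "from h import *;st()"
```

```text
t 15.65 pos [412.   45.   85.2] az 178.90 z [-0.  0. -1.] F [-1.6  0.5  1.5] T [ 0.01 -0.07 -0.02] w 0.336 gf 89.5 q [ 0.11  0.06 -0.65  0.86  0.    0.13]
```

Request:
{"method": "send_rows", "body": {"plan": [{"offset": [0, 0, -0.006], "dr": [0, 0, 0], "jaw": 0}, {"offset": [0.015, 0, 0], "dr": [0, 0, 0], "jaw": 0}, {"offset": [0.014, 0, 0], "dr": [0, 0, 0], "jaw": 0}, {"offset": [0, -0.025, 0.013], "dr": [0, 0, 0], "jaw": 0}, {"offset": [0, 0, 0.02], "dr": [0, 0, 0], "jaw": 0}]}}

```text
time_s: 16.15
eef_pos: [0.3816, 0.0193, 0.0586]
ee_rot: [0.001, 0.01, 1.0, -0.0]
contact_force: [-0.2, 0.5, -1.8]
grip_width: 0.336
grip_force: 89.5
```

Request:
{"method": "send_rows", "body": {"plan": [{"offset": [0, 0, 0], "dr": [0, 0, 0], "jaw": 0}, {"offset": [0, 0, 0], "dr": [0, 0, 0], "jaw": 0}]}}

```text
time_s: 16.35
eef_pos: [0.3811, 0.0206, 0.0582]
ee_rot: [-0.001, 0.01, 1.0, 0.0]
contact_force: [-0.3, -0.0, -0.4]
grip_width: 0.339
grip_force: 89.5
```

```bash
cat >> h.py <<'E'
O=np.array([.6015,-.002,0]);_a=np.radians(-1.27);J=np.array([[np.cos(_a),-np.sin(_a),0],[np.sin(_a),np.cos(_a),0],[0,0,1]])
def tipj():
    s=st();t=s["eef_pos"]+q2r(s["ee_rot"]).apply([-.177,0,-.0315]);print("tip in jack mm",np.round(J.T@(t-O)*1000,1))
E
python3 - <<'E'
from h import *
tipj()
a=read_camera("scene");cv2.imwrite("pics/s8.png",a);b=read_camera("top");cv2.imwrite("pics/t8.png",b)
E
```

```text
t 16.35 pos [381.1  20.6  58.2] az 178.90 z [-0.002  0.    -1.   ] F [-0.3 -0.  -0.4] T [0.   0.05 0.06] w 0.339 gf 89.5 q [ 0.05  0.03 -0.75  0.79  0.    0.07]
tip in jack mm [-43.8  18.3  89.4]
```

Request:
{"method": "send_rows", "body": {"plan": [{"offset": [-0.012, 0, 0], "dr": [0, 0, 0], "jaw": 0}, {"offset": [-0.002, 0, 0], "dr": [0, 0, 0], "jaw": 0}, {"offset": [-0.002, 0, 0], "dr": [0, 0, 0], "jaw": 0}, {"offset": [-0.002, 0, 0], "dr": [0, 0, 0], "jaw": 0}]}}

```text
time_s: 16.85
eef_pos: [0.4008, 0.0203, 0.0583]
ee_rot: [-0.0, 0.01, 1.0, 0.0]
contact_force: [-1.4, 0.0, -0.2]
grip_width: 0.337
grip_force: 89.5
```

Request:
{"method": "send_rows", "body": {"plan": [{"offset": [-0.002, 0, 0], "dr": [0, 0, 0], "jaw": 0}]}}

```text
time_s: 16.95
eef_pos: [0.4025, 0.0202, 0.0582]
ee_rot: [-0.0, 0.01, 1.0, 0.0]
contact_force: [0.4, 0.4, -1.2]
grip_width: 0.334
grip_force: 89.4
```

```bash
python3 -c "from h import *;tipj()"
```

```text
t 16.95 pos [402.5  20.2  58.2] az 178.90 z [-0.001  0.    -1.   ] F [ 0.4  0.4 -1.2] T [ 0.02 -0.01  0.02] w 0.334 gf 89.4 q [ 0.05  0.07 -0.71  0.79  0.    0.07]
tip in jack mm [-22.4  18.3  89.5]
```

Request:
{"method": "send_rows", "body": {"plan": [{"offset": [-0.002, 0, 0], "dr": [0, 0, 0], "jaw": 0}, {"offset": [-0.002, 0, 0], "dr": [0, 0, 0], "jaw": 0}]}}

```text
time_s: 17.15
eef_pos: [0.4066, 0.0201, 0.0582]
ee_rot: [-0.0, 0.01, 1.0, 0.0]
contact_force: [-0.1, -0.2, -1.0]
grip_width: 0.335
grip_force: 89.5
```

```bash
python3 -c "from h import *;tipj()"
```

```text
t 17.15 pos [406.6  20.1  58.2] az 178.90 z [-0.  0. -1.] F [-0.1 -0.2 -1. ] T [-0.05 -0.05 -0.03] w 0.335 gf 89.5 q [ 0.05  0.08 -0.7   0.79  0.    0.07]
tip in jack mm [-18.3  18.3  89.6]
```

Request:
{"method": "send_rows", "body": {"plan": [{"offset": [-0.002, 0, 0], "dr": [0, 0, 0], "jaw": 0}, {"offset": [-0.002, 0, 0], "dr": [0, 0, 0], "jaw": 0}]}}

```text
time_s: 17.35
eef_pos: [0.4106, 0.02, 0.0582]
ee_rot: [-0.0, 0.01, 1.0, 0.0]
contact_force: [0.2, -0.2, -1.7]
grip_width: 0.334
grip_force: 89.5
```

```bash
python3 -c "from h import *;tipj()"
```

```text
t 17.35 pos [410.6  20.   58.2] az 178.89 z [-0.  0. -1.] F [ 0.2 -0.2 -1.7] T [0.03 0.01 0.01] w 0.334 gf 89.5 q [ 0.05  0.09 -0.7   0.79  0.    0.07]
tip in jack mm [-14.3  18.3  89.6]
```

Request:
{"method": "send_rows", "body": {"plan": [{"offset": [-0.002, 0, 0], "dr": [0, 0, 0], "jaw": 0}, {"offset": [-0.002, 0, 0], "dr": [0, 0, 0], "jaw": 0}, {"offset": [-0.002, 0, 0], "dr": [0, 0, 0], "jaw": 0}]}}

```text
time_s: 17.65
eef_pos: [0.4167, 0.0199, 0.0582]
ee_rot: [-0.0, 0.01, 1.0, 0.0]
contact_force: [-0.0, -0.3, -0.2]
grip_width: 0.338
grip_force: 89.5
```

```bash
python3 -c "from h import *;tipj()"
```

```text
t 17.65 pos [416.7  19.9  58.2] az 178.90 z [-0.  0. -1.] F [-0.  -0.3 -0.2] T [0.01 0.01 0.04] w 0.338 gf 89.5 q [ 0.05  0.1  -0.68  0.79  0.    0.07]
tip in jack mm [-8.3 18.3 89.7]
```

Request:
{"method": "send_rows", "body": {"plan": [{"offset": [-0.002, 0, 0], "dr": [0, 0, 0], "jaw": 0}, {"offset": [-0.002, 0, 0], "dr": [0, 0, 0], "jaw": 0}, {"offset": [-0.002, 0, 0], "dr": [0, 0, 0], "jaw": 0}, {"offset": [-0.002, 0, 0], "dr": [0, 0, 0], "jaw": 0}]}}

```text
time_s: 18.05
eef_pos: [0.4247, 0.0197, 0.0582]
ee_rot: [-0.0, 0.01, 1.0, 0.0]
contact_force: [-0.2, -0.3, -0.7]
grip_width: 0.337
grip_force: 89.5
```

```bash
python3 -c "from h import *;tipj()"
```

```text
t 18.05 pos [424.7  19.7  58.2] az 178.89 z [-0.  0. -1.] F [-0.2 -0.3 -0.7] T [ 0.04 -0.04  0.01] w 0.337 gf 89.5 q [ 0.05  0.11 -0.67  0.79  0.    0.07]
tip in jack mm [-0.3 18.3 89.6]
```

Request:
{"method": "send_rows", "body": {"plan": [{"offset": [-0.002, 0, 0], "dr": [0, 0, 0], "jaw": 0}, {"offset": [-0.002, 0, 0], "dr": [0, 0, 0], "jaw": 0}, {"offset": [-0.002, 0, 0], "dr": [0, 0, 0], "jaw": 0}, {"offset": [-0.002, 0, 0], "dr": [0, 0, 0], "jaw": 0}, {"offset": [-0.001, 0, 0], "dr": [0, 0, 0], "jaw": 0}]}}

```text
time_s: 18.55
eef_pos: [0.4337, 0.0196, 0.0582]
ee_rot: [-0.0, 0.01, 1.0, 0.0]
contact_force: [0.1, -0.3, -1.3]
grip_width: 0.338
grip_force: 89.5
```

Request:
{"method": "send_rows", "body": {"plan": [{"offset": [0, 0.002, 0], "dr": [0, 0, 0], "jaw": 0}, {"offset": [0, 0.002, 0], "dr": [0, 0, 0], "jaw": 0}, {"offset": [0, 0.002, 0], "dr": [0, 0, 0], "jaw": 0}, {"offset": [0, 0.002, 0], "dr": [0, 0, 0], "jaw": 0}, {"offset": [0, 0.002, 0], "dr": [0, 0, 0], "jaw": 0}]}}

```text
time_s: 19.05
eef_pos: [0.4337, 0.0298, 0.0582]
ee_rot: [-0.0, 0.01, 1.0, 0.0]
contact_force: [0.1, 0.3, -1.0]
grip_width: 0.336
grip_force: 89.5
```

```bash
python3 -c "from h import *;tipj()"
```

```text
t 19.05 pos [433.7  29.8  58.2] az 178.90 z [-0.  0. -1.] F [ 0.1  0.3 -1. ] T [-0.01 -0.02  0.02] w 0.336 gf 89.5 q [ 0.07  0.13 -0.65  0.8   0.    0.09]
tip in jack mm [ 8.5 28.6 89.7]
```

Request:
{"method": "send_rows", "body": {"plan": [{"offset": [0, 0.002, 0], "dr": [0, 0, 0], "jaw": 0}, {"offset": [0, 0.002, 0], "dr": [0, 0, 0], "jaw": 0}, {"offset": [0, 0.002, 0], "dr": [0, 0, 0], "jaw": 0}, {"offset": [0, 0.002, 0], "dr": [0, 0, 0], "jaw": 0}]}}

```text
time_s: 19.45
eef_pos: [0.4337, 0.0374, 0.0582]
ee_rot: [-0.0, 0.01, 1.0, -0.0]
contact_force: [-0.0, -2.1, -1.1]
grip_width: 0.332
grip_force: 89.5
```

```bash
python3 -c "from h import *;tipj()"
```

```text
t 19.45 pos [433.7  37.4  58.2] az 178.87 z [-0.001 -0.001 -1.   ] F [-0.  -2.1 -1.1] T [-0.33  0.06 -0.16] w 0.332 gf 89.5 q [ 0.09  0.13 -0.64  0.8  -0.    0.11]
tip in jack mm [ 8.4 36.2 89.6]
```

Request:
{"method": "send_rows", "body": {"plan": [{"offset": [0, 0.002, 0], "dr": [0, 0, 0], "jaw": 0}, {"offset": [0, 0.002, 0], "dr": [0, 0, 0], "jaw": 0}]}}

```text
time_s: 19.65
eef_pos: [0.4339, 0.0416, 0.0582]
ee_rot: [-0.0, 0.01, 1.0, -0.0]
contact_force: [-0.9, -1.3, -0.8]
grip_width: 0.337
grip_force: 89.5
```

```bash
python3 -c "from h import *;tipj()"
```

```text
t 19.65 pos [433.9  41.6  58.2] az 178.88 z [-0. -0. -1.] F [-0.9 -1.3 -0.8] T [-0.31  0.03 -0.2 ] w 0.337 gf 89.5 q [ 0.1   0.13 -0.64  0.8  -0.    0.12]
tip in jack mm [ 8.5 40.3 89.6]
```

Contact around 1–2 N: the pawl is swinging. Continue.

Request:
{"method": "send_rows", "body": {"plan": [{"offset": [0, 0.002, 0], "dr": [0, 0, 0], "jaw": 0}, {"offset": [0, 0.002, 0], "dr": [0, 0, 0], "jaw": 0}, {"offset": [0, 0.002, 0], "dr": [0, 0, 0], "jaw": 0}, {"offset": [0, 0.002, 0], "dr": [0, 0, 0], "jaw": 0}]}}

```text
time_s: 20.05
eef_pos: [0.4342, 0.0498, 0.0583]
ee_rot: [-0.0, 0.01, 1.0, 0.0]
contact_force: [0.0, -0.1, -0.0]
grip_width: 0.337
grip_force: 89.5
```

```bash
python3 -c "from h import *;tipj()"
```

```text
t 20.05 pos [434.2  49.8  58.3] az 178.90 z [-0.  0. -1.] F [ 0.  -0.1 -0. ] T [-0.21 -0.06 -0.13] w 0.337 gf 89.5 q [ 0.11  0.13 -0.64  0.8   0.    0.13]
tip in jack mm [ 8.6 48.6 89.7]
```

Request:
{"method": "send_rows", "body": {"plan": [{"offset": [0, 0.002, 0], "dr": [0, 0, 0], "jaw": 0}, {"offset": [0, 0.002, 0], "dr": [0, 0, 0], "jaw": 0}, {"offset": [0, 0.002, 0], "dr": [0, 0, 0], "jaw": 0}]}}

```text
time_s: 20.35
eef_pos: [0.4343, 0.0559, 0.0583]
ee_rot: [-0.0, 0.01, 1.0, 0.0]
contact_force: [0.5, -0.7, -0.1]
grip_width: 0.333
grip_force: 89.5
```

```bash
python3 -c "from h import *;tipj()"
```

```text
t 20.35 pos [434.3  55.9  58.3] az 178.91 z [-0.  0. -1.] F [ 0.5 -0.7 -0.1] T [-0.1  -0.09 -0.06] w 0.333 gf 89.5 q [ 0.13  0.13 -0.64  0.8   0.    0.15]
tip in jack mm [ 8.6 54.7 89.7]
```

Request:
{"method": "send_rows", "body": {"plan": [{"offset": [0, 0.002, 0], "dr": [0, 0, 0], "jaw": 0}, {"offset": [0, 0.002, 0], "dr": [0, 0, 0], "jaw": 0}, {"offset": [0, 0.001, 0], "dr": [0, 0, 0], "jaw": 0}]}}

```text
time_s: 20.65
eef_pos: [0.4343, 0.0609, 0.0582]
ee_rot: [-0.0, 0.009, 1.0, 0.0]
contact_force: [-0.7, 0.2, -1.1]
grip_width: 0.336
grip_force: 89.5
```

```bash
python3 -c "
from h import *;tipj()
cv2.imwrite('pics/t9.png',read_camera('top'))
for ph in (0.,.79,1.1,1.75):
    th=3*np.pi/4-ph; c=np.array([0,.06+.075*np.cos(th),.072+.075*np.sin(th)]);print(ph,proj('top',O+J@c))"
```

```text
t 20.65 pos [434.3  60.9  58.2] az 178.92 z [-0.  0. -1.] F [-0.7  0.2 -1.1] T [-0.01  0.02 -0.02] w 0.336 gf 89.5 q [ 0.14  0.14 -0.64  0.8   0.    0.16]
tip in jack mm [ 8.4 59.7 89.6]
0.0 [[398.67966947 254.47843373]]
0.79 [[370.76365966 252.19766358]]
1.1 [[358.35407119 252.35957096]]
1.75 [[337.8923476  254.54054068]]
```

```bash
python3 -c "
from h import *
a=cv2.imread('pics/t7.png',0);b=cv2.imread('pics/t9.png',0)
print(a[249:260,334:404].mean(0).astype(int)[::3]);print(b[249:260,334:404].mean(0).astype(int)[::3])"
```

```text
[150 121  73 164  48  59  60  60  60  60  59 123 115  93  99 103 101 117
 115 115 126 120  44  37]
[150 121  74 164 143 113 101  99  96  93  88  89  87  73  58  55  78  75
  74  76  46  52  44  37]
```

Request:
{"method": "send_rows", "body": {"plan": [{"offset": [0.005, 0, 0], "dr": [0, 0, 0], "jaw": 0}, {"offset": [0.01, 0, 0], "dr": [0, 0, 0], "jaw": 0}, {"offset": [0.01, 0, 0], "dr": [0, 0, 0], "jaw": 0}, {"offset": [0.01, 0, 0], "dr": [0, 0, 0], "jaw": 0}, {"offset": [0.01, 0, 0], "dr": [0, 0, 0], "jaw": 0}]}}

```text
time_s: 21.2
eef_pos: [0.388, 0.0614, 0.0582]
ee_rot: [-0.0, 0.01, 1.0, 0.0]
contact_force: [-1.0, -0.0, -1.1]
grip_width: 0.338
grip_force: 89.5
```

Request:
{"method": "send_rows", "body": {"plan": [{"offset": [0.01, 0, 0], "dr": [0, 0, 0], "jaw": 0}, {"offset": [0, 0, 0], "dr": [0, 0, 0], "jaw": 0}, {"offset": [0, 0, -0.04], "dr": [0, 0, 0], "jaw": 0}, {"offset": [0, 0, -0.04], "dr": [0, 0, 0], "jaw": 0}, {"offset": [0, 0, 0], "dr": [0, 0, 0], "jaw": 0}]}}

```text
time_s: 21.7
eef_pos: [0.3834, 0.0623, 0.143]
ee_rot: [0.004, 0.01, 1.0, 0.001]
contact_force: [1.1, -0.4, -1.2]
grip_width: 0.339
grip_force: 89.5
```

```bash
python3 -c "
from h import *;tipj()
legs([(.4475,.333,.13)],178.9);cv2.imwrite('pics/t10.png',read_camera('top'))"
```

```text
t 21.70 pos [383.4  62.3 143. ] az 178.90 z [ 0.008  0.001 -1.   ] F [ 1.1 -0.4 -1.2] T [ 0.01 -0.02 -0.01] w 0.339 gf 89.5 q [ 0.16 -0.05 -0.62  0.99  0.    0.18]
tip in jack mm [-42.7  59.9 176. ]
[0.4475 0.333  0.13  ] tool mm [-58.9 271.9  13. ]
```

Request:
{"method": "send_rows", "body": {"plan": [{"offset": [-0.007, 0.034, 0], "dr": [0, 0, 0], "jaw": 0}, {"offset": [-0.007, 0.034, 0.002], "dr": [0, 0, 0], "jaw": 0}, {"offset": [-0.007, 0.034, 0.002], "dr": [0, 0, 0], "jaw": 0}, {"offset": [-0.007, 0.034, 0.002], "dr": [0, 0, 0], "jaw": 0}, {"offset": [-0.007, 0.034, 0.002], "dr": [0, 0, 0], "jaw": 0}]}}

```text
time_s: 22.25
eef_pos: [0.4171, 0.232, 0.1288]
ee_rot: [-0.001, 0.01, 1.0, -0.0]
contact_force: [-0.4, -0.5, -0.8]
grip_width: 0.336
grip_force: 89.5
```

Request:
{"method": "send_rows", "body": {"plan": [{"offset": [-0.007, 0.034, 0.002], "dr": [0, 0, 0], "jaw": 0}, {"offset": [-0.007, 0.034, 0.002], "dr": [0, 0, 0], "jaw": 0}, {"offset": [-0.007, 0.034, 0], "dr": [0, 0, 0], "jaw": 0}, {"offset": [0, 0, 0], "dr": [0, 0, 7.4], "jaw": 0}, {"offset": [0, 0, 0], "dr": [0, 0, 7.4], "jaw": 0}]}}

```text
time_s: 22.75
eef_pos: [0.4399, 0.3331, 0.1243]
ee_rot: [-0.001, 0.14, 0.99, -0.001]
contact_force: [-0.7, -0.5, -0.7]
grip_width: 0.337
grip_force: 89.6
```

Request:
{"method": "send_rows", "body": {"plan": [{"offset": [0, 0, 0.04], "dr": [0, 0, 0], "jaw": 0}, {"offset": [0, 0, 0.04], "dr": [0, 0, 0], "jaw": 0}, {"offset": [0, 0, 0.03], "dr": [0, 0, 0], "jaw": 0}, {"offset": [0, 0, 0.02], "dr": [0, 0, 0], "jaw": 0}, {"offset": [0, 0, 0], "dr": [0, 0, 0], "jaw": 0}]}}

```text
time_s: 23.25
eef_pos: [0.4372, 0.33, -0.008]
ee_rot: [-0.003, 0.138, 0.99, -0.003]
contact_force: [0.1, -0.1, -1.9]
grip_width: 0.337
grip_force: 89.6
```

```bash
python3 -c "
from h import *;st()"
```

```text
t 23.25 pos [437.2 330.   -8. ] az 164.10 z [-0.007 -0.005 -1.   ] F [ 0.1 -0.1 -1.9] T [-0.    0.01 -0.06] w 0.337 gf 89.6 q [ 0.65  0.4  -0.45  0.72  0.    0.92]
```

Request:
{"method": "send_rows", "body": {"plan": [{"offset": [0, 0, 0.007], "dr": [0, 0, 0], "jaw": 0}, {"offset": [0, 0, 0.004], "dr": [0, 0, 0], "jaw": 0}, {"offset": [0, 0, 0.002], "dr": [0, 0, 0], "jaw": 0}, {"offset": [0, 0, 0.001], "dr": [0, 0, 0], "jaw": 0}]}}

```text
time_s: 23.65
eef_pos: [0.441, 0.3329, -0.0172]
ee_rot: [0.0, 0.138, 0.99, 0.0]
contact_force: [-0.1, -0.5, -1.3]
grip_width: 0.337
grip_force: 89.6
```

```bash
python3 -c "
from h import *;st()"
```

```text
t 23.65 pos [441.  332.9 -17.2] az 164.09 z [ 0.001  0.001 -1.   ] F [-0.1 -0.5 -1.3] T [-0.03  0.05 -0.01] w 0.337 gf 89.6 q [ 0.65  0.42 -0.46  0.7   0.    0.92]
```

Request:
{"method": "send_rows", "body": {"plan": [{"offset": [0, 0, 0.002], "dr": [0, 0, 0], "jaw": 0}, {"offset": [0, 0, 0.002], "dr": [0, 0, 0], "jaw": 0}, {"offset": [0, 0, 0], "dr": [0, 0, 0], "jaw": 0}]}}

```text
time_s: 23.95
eef_pos: [0.4405, 0.3324, -0.0218]
ee_rot: [-0.0, 0.138, 0.99, -0.0]
contact_force: [0.2, 0.7, -1.0]
grip_width: 0.335
grip_force: 89.6
```

```bash
python3 -c "
from h import *;st()"
```

```text
t 23.95 pos [440.5 332.4 -21.8] az 164.09 z [-0.  0. -1.] F [ 0.2  0.7 -1. ] T [0.02 0.   0.  ] w 0.335 gf 89.6 q [ 0.65  0.42 -0.46  0.69  0.    0.92]
```

Request:
{"method": "send_rows", "body": {"plan": [{"offset": [0, 0, 0.001], "dr": [0, 0, 0], "jaw": 0}, {"offset": [0, 0, 0], "dr": [0, 0, 0], "jaw": 36}, {"offset": [0, 0, 0], "dr": [0, 0, 0], "jaw": 45}, {"offset": [0, 0, 0], "dr": [0, 0, 0], "jaw": 65}, {"offset": [0, 0, 0], "dr": [0, 0, 0], "jaw": 65}]}}

```text
time_s: 24.45
eef_pos: [0.4406, 0.3326, -0.0226]
ee_rot: [-0.0, 0.138, 0.99, 0.0]
contact_force: [-0.5, 0.4, -1.1]
grip_width: 0.651
grip_force: 0.0
```

Request:
{"method": "send_rows", "body": {"plan": [{"offset": [0, 0, -0.03], "dr": [0, 0, 0], "jaw": 65}, {"offset": [0, 0, -0.045], "dr": [0, 0, 0], "jaw": 65}, {"offset": [0, 0, -0.045], "dr": [0, 0, 0], "jaw": 65}, {"offset": [0, 0, -0.045], "dr": [0, 0, 0], "jaw": 40}, {"offset": [0, 0, -0.045], "dr": [0, 0, 0], "jaw": 0}]}}

```text
time_s: 24.95
eef_pos: [0.4403, 0.3323, 0.1893]
ee_rot: [-0.0, 0.138, 0.99, 0.0]
contact_force: [0.6, 0.7, 0.1]
grip_width: 0.313
grip_force: 0.0
```

Request:
{"method": "send_rows", "body": {"plan": [{"offset": [0, 0, -0.04], "dr": [0, 0, 0], "jaw": 0}, {"offset": [0, 0, 0], "dr": [0, 0, 0], "jaw": 0}]}}

```text
time_s: 25.15
eef_pos: [0.4435, 0.3346, 0.2337]
ee_rot: [0.003, 0.138, 0.99, 0.004]
contact_force: [-0.1, -0.0, -0.3]
grip_width: 0.001
grip_force: 0.0
```

```bash
python3 -c "
from h import *;st()
a=read_camera('top');b=read_camera('scene')
cv2.imwrite('pics/c11.png',np.hstack([cv2.resize(a[215:385,200:400],(480,408),interpolation=cv2.INTER_CUBIC),cv2.resize(b[190:320,280:380],(314,408),interpolation=cv2.INTER_CUBIC)]))
LT=O+J@np.array([0,-.094,.181]);print('load top',LT,proj('top',LT))
legs([(.52,.15,.28),(LT[0]-.02,LT[1],.28),(LT[0]-.02,LT[1],.20)],164.1)"
```

```text
t 25.15 pos [443.5 334.6 233.7] az 164.09 z [ 0.008  0.006 -1.   ] F [-0.1 -0.  -0.3] T [ 0.01 -0.03  0.01] w 0.001 gf 0.0 q [ 0.65  0.21 -0.12  1.23  0.    0.92]
load top [ 0.5994166  -0.09597691  0.181     ] [[458.24551209 250.21935822]]
[0.52 0.15 0.28] tool mm [-125.8 -154.4  -51.7]
[ 0.5794166  -0.09597691  0.28      ] tool mm [-124.5 -220.3    0. ]
[ 0.5794166  -0.09597691  0.2       ] tool mm [ 0.  0. 80.]
```

View pics/c11.png

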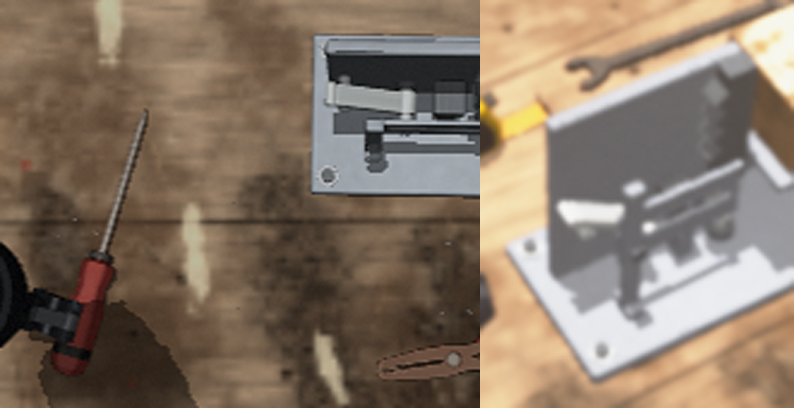

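Request:
{"method": "send_rows", "body": {"plan": [{"offset": [-0.0244, -0.0338, -0.01], "dr": [0, 0, 0], "jaw": 0}, {"offset": [-0.0244, -0.0338, -0.01], "dr": [0, 0, 0], "jaw": 0}, {"offset": [-0.0244, -0.0338, -0.01], "dr": [0, 0, 0], "jaw": 0}, {"offset": [-0.0244, -0.0338, -0.01], "dr": [0, 0, 0], "jaw": 0}, {"offset": [-0.0244, -0.0338, 0], "dr": [0, 0, 0], "jaw": 0}]}}

```text
time_s: 25.75
eef_pos: [0.5117, 0.1349, 0.2666]
ee_rot: [-0.001, 0.138, 0.99, -0.0]
contact_force: [0.3, 0.2, -0.2]
grip_width: 0.001
grip_force: 0.0
```

Request:
{"method": "send_rows", "body": {"plan": [{"offset": [-0.0244, -0.0338, 0], "dr": [0, 0, 0], "jaw": 0}, {"offset": [-0.0244, -0.0338, 0], "dr": [0, 0, 0], "jaw": 0}, {"offset": [-0.0244, -0.0338, 0], "dr": [0, 0, 0], "jaw": 0}, {"offset": [-0.0244, -0.0338, 0], "dr": [0, 0, 0], "jaw": 0}, {"offset": [-0.0244, -0.0338, 0], "dr": [0, 0, 0], "jaw": 0}]}}

```text
time_s: 26.25
eef_pos: [0.582, -0.0611, 0.265]
ee_rot: [-0.002, 0.138, 0.99, 0.0]
contact_force: [-0.3, 0.3, -1.1]
grip_width: 0.002
grip_force: 0.0
```

Request:
{"method": "send_rows", "body": {"plan": [{"offset": [-0.0244, -0.0338, 0], "dr": [0, 0, 0], "jaw": 0}, {"offset": [0, 0, 0.04], "dr": [0, 0, 0], "jaw": 0}, {"offset": [0, 0, 0.04], "dr": [0, 0, 0], "jaw": 0}, {"offset": [0, 0, 0], "dr": [0, 0, 0], "jaw": 0}, {"offset": [0, 0, 0], "dr": [0, 0, 0], "jaw": 0}]}}

```text
time_s: 26.75
eef_pos: [0.5954, -0.0984, 0.1859]
ee_rot: [-0.002, 0.138, 0.99, 0.0]
contact_force: [0.8, 0.3, -0.1]
grip_width: 0.006
grip_force: 0.0
```

```bash
python3 -c "
from h import *;s=st();print(J.T@(s['eef_pos']-O))"
```

```text
t 26.75 pos [595.4 -98.4 185.9] az 164.10 z [-0.004  0.001 -1.   ] F [ 0.8  0.3 -0.1] T [0.05 0.02 0.03] w 0.006 gf 0.0 q [-0.16  0.33 -0.07  1.17  0.    0.11]
[-0.00400063 -0.09646856  0.18589204]
```

Request:
{"method": "send_rows", "body": {"plan": [{"offset": [0, 0, 0.005], "dr": [0, 0, 0], "jaw": 0}, {"offset": [0, 0, 0.005], "dr": [0, 0, 0], "jaw": 0}, {"offset": [0, 0, 0.004], "dr": [0, 0, 0], "jaw": 0}, {"offset": [0, 0, 0.003], "dr": [0, 0, 0], "jaw": 0}, {"offset": [0, 0, 0.002], "dr": [0, 0, 0], "jaw": 0}]}}

```text
time_s: 27.25
eef_pos: [0.5969, -0.0986, 0.1682]
ee_rot: [-0.0, 0.138, 0.99, -0.0]
contact_force: [-0.2, -0.6, 0.4]
grip_width: -0.002
grip_force: 0.0
```

Request:
{"method": "send_rows", "body": {"plan": [{"offset": [0, 0, 0.002], "dr": [0, 0, 0], "jaw": 0}, {"offset": [0, 0, 0.002], "dr": [0, 0, 0], "jaw": 0}]}}

```text
time_s: 27.45
eef_pos: [0.5969, -0.0987, 0.1641]
ee_rot: [-0.0, 0.138, 0.99, 0.0]
contact_force: [-0.2, -0.9, -0.7]
grip_width: -0.001
grip_force: 0.0
```

Request:
{"method": "send_rows", "body": {"plan": [{"offset": [0, 0, 0.002], "dr": [0, 0, 0], "jaw": 0}, {"offset": [0, 0, 0.002], "dr": [0, 0, 0], "jaw": 0}]}}

```text
time_s: 27.65
eef_pos: [0.5968, -0.0987, 0.16]
ee_rot: [-0.0, 0.138, 0.99, -0.0]
contact_force: [0.1, -0.2, -0.1]
grip_width: 0.002
grip_force: 0.0
```

Request:
{"method": "send_rows", "body": {"plan": [{"offset": [0, 0, 0.002], "dr": [0, 0, 0], "jaw": 0}, {"offset": [0, 0, 0.002], "dr": [0, 0, 0], "jaw": 0}]}}

```text
time_s: 27.85
eef_pos: [0.5968, -0.0987, 0.1565]
ee_rot: [-0.0, 0.138, 0.99, -0.0]
contact_force: [-2.3, 0.2, 5.4]
grip_width: -0.002
grip_force: 2.5
```

Request:
{"method": "send_rows", "body": {"plan": [{"offset": [0, 0, 0.002], "dr": [0, 0, 0], "jaw": 0}, {"offset": [0, 0, 0.002], "dr": [0, 0, 0], "jaw": 0}, {"offset": [0, 0, 0.002], "dr": [0, 0, 0], "jaw": 0}]}}

```text
time_s: 28.15
eef_pos: [0.5969, -0.0987, 0.1506]
ee_rot: [0.0, 0.138, 0.99, -0.0]
contact_force: [-2.0, 0.6, 5.5]
grip_width: -0.002
grip_force: 2.5
```

Request:
{"method": "send_rows", "body": {"plan": [{"offset": [0, 0, 0.002], "dr": [0, 0, 0], "jaw": 0}, {"offset": [0, 0, 0.002], "dr": [0, 0, 0], "jaw": 0}]}}

```text
time_s: 28.35
eef_pos: [0.5969, -0.0987, 0.1466]
ee_rot: [0.0, 0.138, 0.99, -0.0]
contact_force: [-0.9, -0.2, 5.0]
grip_width: 0.005
grip_force: 2.5
```

Request:
{"method": "send_rows", "body": {"plan": [{"offset": [0, 0, 0.002], "dr": [0, 0, 0], "jaw": 0}, {"offset": [0, 0, 0.002], "dr": [0, 0, 0], "jaw": 0}, {"offset": [0, 0, 0.002], "dr": [0, 0, 0], "jaw": 0}, {"offset": [0, 0, 0.002], "dr": [0, 0, 0], "jaw": 0}, {"offset": [0, 0, 0.002], "dr": [0, 0, 0], "jaw": 0}]}}

```text
time_s: 28.85
eef_pos: [0.5969, -0.0987, 0.1367]
ee_rot: [0.0, 0.138, 0.99, -0.0]
contact_force: [-2.9, 0.3, 5.3]
grip_width: 0.001
grip_force: 2.5
```

Request:
{"method": "send_rows", "body": {"plan": [{"offset": [0, 0, 0.002], "dr": [0, 0, 0], "jaw": 0}, {"offset": [0, 0, 0.002], "dr": [0, 0, 0], "jaw": 0}, {"offset": [0, 0, 0.002], "dr": [0, 0, 0], "jaw": 0}, {"offset": [0, 0, 0.002], "dr": [0, 0, 0], "jaw": 0}]}}

```text
time_s: 29.25
eef_pos: [0.5969, -0.0987, 0.1286]
ee_rot: [0.0, 0.138, 0.99, -0.0]
contact_force: [-1.6, -0.3, 5.2]
grip_width: 0.0
grip_force: 2.5
```

Request:
{"method": "send_rows", "body": {"plan": [{"offset": [0, 0, 0.001], "dr": [0, 0, 0], "jaw": 0}, {"offset": [0, 0, 0.001], "dr": [0, 0, 0], "jaw": 0}, {"offset": [0, 0, 0.001], "dr": [0, 0, 0], "jaw": 0}]}}

```text
time_s: 29.55
eef_pos: [0.5969, -0.0987, 0.1253]
ee_rot: [-0.0, 0.138, 0.99, -0.0]
contact_force: [-2.4, -0.0, 5.1]
grip_width: 0.002
grip_force: 2.5
```

Request:
{"method": "send_rows", "body": {"plan": [{"offset": [0, 0, 0.001], "dr": [0, 0, 0], "jaw": 0}, {"offset": [0, 0, 0.001], "dr": [0, 0, 0], "jaw": 0}, {"offset": [0, 0, 0.001], "dr": [0, 0, 0], "jaw": 0}, {"offset": [0, 0, 0.001], "dr": [0, 0, 0], "jaw": 0}, {"offset": [0, 0, 0.001], "dr": [0, 0, 0], "jaw": 0}]}}

```text
time_s: 30.05
eef_pos: [0.5969, -0.0987, 0.1201]
ee_rot: [-0.0, 0.138, 0.99, -0.0]
contact_force: [-0.4, -0.4, 4.8]
grip_width: 0.002
grip_force: 2.5
```

Request:
{"method": "send_rows", "body": {"plan": [{"offset": [0, 0, 0.001], "dr": [0, 0, 0], "jaw": 0}]}}

```text
time_s: 30.15
eef_pos: [0.5968, -0.0987, 0.1191]
ee_rot: [-0.0, 0.138, 0.99, -0.0]
contact_force: [-2.5, 0.5, 5.1]
grip_width: -0.0
grip_force: 2.5
```

Request:
{"method": "send_rows", "body": {"plan": [{"offset": [0, 0, 0.001], "dr": [0, 0, 0], "jaw": 0}, {"offset": [0, 0, 0.001], "dr": [0, 0, 0], "jaw": 0}]}}

```text
time_s: 30.35
eef_pos: [0.5968, -0.0987, 0.1171]
ee_rot: [-0.0, 0.138, 0.99, -0.0]
contact_force: [-0.3, 0.3, 4.8]
grip_width: 0.001
grip_force: 2.5
```

Request:
{"method": "send_rows", "body": {"plan": [{"offset": [0, 0, 0.001], "dr": [0, 0, 0], "jaw": 0}]}}

```text
time_s: 30.45
eef_pos: [0.5969, -0.0987, 0.1161]
ee_rot: [-0.0, 0.138, 0.99, -0.0]
contact_force: [-1.1, -0.5, 5.5]
grip_width: 0.003
grip_force: 2.5
```

Request:
{"method": "send_rows", "body": {"plan": [{"offset": [0, 0, 0.001], "dr": [0, 0, 0], "jaw": 0}, {"offset": [0, 0, 0.001], "dr": [0, 0, 0], "jaw": 0}]}}

```text
time_s: 30.65
eef_pos: [0.5969, -0.0987, 0.1141]
ee_rot: [-0.0, 0.138, 0.99, -0.0]
contact_force: [-2.1, -0.5, 11.7]
grip_width: 0.004
grip_force: 6.6
```

Request:
{"method": "send_rows", "body": {"plan": [{"offset": [0, 0, 0.001], "dr": [0, 0, 0], "jaw": 0}]}}

```text
time_s: 30.75
eef_pos: [0.5969, -0.0987, 0.1141]
ee_rot: [0.0, 0.138, 0.99, -0.0]
contact_force: [-6.0, 0.2, 17.8]
grip_width: 0.0
grip_force: 8.8
```

Request:
{"method": "send_rows", "body": {"plan": [{"offset": [0, 0, -0.002], "dr": [0, 0, 0], "jaw": 0}, {"offset": [0, 0, -0.003], "dr": [0, 0, 0], "jaw": 0}, {"offset": [0, 0, -0.03], "dr": [0, 0, 0], "jaw": 0}, {"offset": [0, 0, -0.045], "dr": [0, 0, 0], "jaw": 0}, {"offset": [0, 0, -0.045], "dr": [0, 0, 0], "jaw": 0}]}}

```text
time_s: 31.25
eef_pos: [0.596, -0.0984, 0.2383]
ee_rot: [-0.001, 0.138, 0.99, 0.0]
contact_force: [1.9, -0.4, -0.6]
grip_width: -0.0
grip_force: 0.0
```

Request:
{"method": "send_rows", "body": {"plan": [{"offset": [0, 0, -0.03], "dr": [0, 0, 0], "jaw": 0}, {"offset": [0, 0, 0], "dr": [0, 0, 0], "jaw": 0}, {"offset": [0, 0, 0], "dr": [0, 0, 0], "jaw": 0}]}}

```text
time_s: 31.55
eef_pos: [0.5972, -0.0986, 0.2682]
ee_rot: [0.0, 0.138, 0.99, 0.0]
contact_force: [-0.7, 0.8, -0.8]
grip_width: -0.002
grip_force: 0.0
```

```bash
python3 -c "
from h import *;st()
b=read_camera('top',);cv2.imwrite('pics/t12.png',b)
g=cv2.cvtColor(b,cv2.COLOR_BGR2GRAY);a=cv2.imread('pics/t10.png',0)
print(a[249:260,334:400].mean(0).astype(int)[::3]);print(g[249:260,334:400].mean(0).astype(int)[::3])
print(sign_off())"
```

```text
t 31.55 pos [597.2 -98.6 268.2] az 164.10 z [ 0.001  0.    -1.   ] F [-0.7  0.8 -0.8] T [0.06 0.01 0.02] w -0.002 gf 0.0 q [-0.16  0.31  0.08  1.35  0.    0.11]
[148 164 129 133 123 123 120 116 114 108 103 114 130  63  58  56  78  76
  75  76  46  52]
[164 182 143 148 137 137 134 129 127 120 115 127 144  71  66  63  88  85
  84  85  51  61]
the job is handed in; nothing more can be done
None
```

The job is handed in at 31.6 s: the pawl lies on its back stop, the block is pushed down until it stopped firmly (about 18 N peak, judged by feel), and the screwdriver is back on the bench. I went nowhere near the other tools but did not check them with a final picture.

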